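# Weigh two counterweights and seat the heavier in the sprung cradle

## Task

Two look-alike counterweights lie on the optical table: set one on each pan of the balance, let go of both and let the beam settle to see which is heavier. Then take the heavier one and press it gently down between the cradle's spring jaws until it is fully home on the depth stop, with the touch pin pushed in, without ramming either the cradle or the pans; leave it there and leave the lighter one standing on its pan. Do not disturb the other things on the table.

Things in the scene. Friction and masses are not known exactly. Their poses are not given: they have to be found in the camera images.
- weight_a: One of two look-alike counterweights of different mass (0.25 to 0.4 kg, at least 0.045 kg apart): dark square block 40 x 40 x 55 mm high with a square brass grip, 18 x 18 mm, 30 mm tall, on the middle of its top, sides parallel to the block's (85 mm overall). Origin at the centre of the underside, z up, x and y along the sides. Pinch it by the grip.
- weight_b: One of two look-alike counterweights of different mass (0.25 to 0.4 kg, at least 0.045 kg apart): dark square block 40 x 40 x 55 mm high with a square brass grip, 18 x 18 mm, 30 mm tall, on the middle of its top, sides parallel to the block's (85 mm overall). Origin at the centre of the underside, z up, x and y along the sides. Pinch it by the grip.
- balance: Equal-arm balance, bolted down: grey base 100 x 150 x 12 mm with two upright cheeks to 97 mm and a brass needle to 125 mm in the middle. Origin at the centre of the underside; the beam lies along its y axis, the pan centres 125 mm to either side.
- pan_left: Left pan of the balance (+y side of its base), a flat steel disc 84 mm across that always stays level. Origin on the hinge at the end of the beam; the pan's upper face is 25 mm above the origin, at a height of about 95 mm with the beam level, and it rises or sinks by about 12.5 mm as the beam tips. Never press on it with more than 20 N.
- pan_right: Right pan of the balance (-y side of its base), a flat steel disc 84 mm across that always stays level. Origin on the hinge at the end of the beam; the pan's upper face is 25 mm above the origin, at a height of about 95 mm with the beam level, and it rises or sinks by about 12.5 mm as the beam tips. Never press on it with more than 20 N.
- beam (a joint): Tilt of the balance beam in rad, 0 level, stops at about -0.1 and +0.1. Positive: the right (-y) pan is down; negative: the left (+y) pan is down. It moves freely, slowed by a damper: give it 2 s to settle once both weights are let go.
- cradle: Black cradle bolted to the table, an open-topped square socket for one counterweight. Base 100 x 100 x 10 mm; origin at the centre of its underside, z up, the socket centred over it. The block's sides must be parallel to the cradle's (any quarter turn). The depth stop in it is a steel floor set at an unknown height, 15 to 37 mm above the origin, to be found by feel. Never press on it with more than 25 N.
- cradle_mouth (a point): Centre of the socket's mouth, 64 mm above the cradle's origin, same axes. In x fixed walls 43 mm apart (lead-in 55 mm wide here). In y aluminium spring jaws, 36 mm apart at rest, lead-in 52 mm wide at its top, 5 mm above this point; the 40 mm block spreads them. Sliding down between them takes about 6 to 10 N, entering up to 15 N; they then hold it by friction where it is left.
- touch_pin (a joint): Brass touch pin that stands 5 mm proud of the cradle's depth stop and is pushed down by the weight: 0 free, 0.005 m fully pushed in, when the block sits on the steel floor. It is sprung (about 1 N at first touch, about 5.4 N fully in); beyond it the floor is rigid.
- lens_mount: Lens on a short post with a round black foot (48 mm foot, about 108 mm tall), bystander; origin under the foot.
- brass_rod: Upright brass rod, 18 mm across, 90 mm tall, bystander; origin at the centre of its underside.
- hole_block: Black block with two holes, 50 x 30 x 28 mm, bystander; origin at the centre of its underside.
- lens_ring: Black retaining ring lying flat, 52 mm outside, 12 mm high, bystander; origin at the centre of its underside.
- clamp_bar: Flat black clamping bar, 75 x 30 x 10 mm with a small steel screw head, bystander; origin at the centre of its underside.

How it is judged:
On the way:
1. the two weights stand on opposite pans, let go, with the beam settled over to one side (((horizontal distance between weight_a and pan_left below 0.036 m and z of weight_a in the frame of pan_left between 0.021 and 0.029 m and angle between each of weight_a, weight_b's own z axis and vertical below 0.1 rad and contact force between weight_a and pan_left above 1 N and horizontal distance between weight_b and pan_right below 0.036 m and z of weight_b in the frame of pan_right between 0.021 and 0.029 m and contact force between weight_b and pan_right above 1 N) or (horizontal distance between weight_b and pan_left below 0.036 m and z of weight_b in the frame of pan_left between 0.021 and 0.029 m and angle between each of weight_b, weight_a's own z axis and vertical below 0.1 rad and contact force between weight_b and pan_left above 1 N and horizontal distance between weight_a and pan_right below 0.036 m and z of weight_a in the frame of pan_right between 0.021 and 0.029 m and contact force between weight_a and pan_right above 1 N)) and (value of joint beam above 0.07 rad or value of joint beam below -0.07 rad) and contact force between the fingers and weight_a below 0.1 N and contact force between the fingers and weight_b below 0.1 N and linear speed of each of weight_a, weight_b below 0.01 m/s), for 0.5 s.
At the end, for the whole second after the job is handed in: The heavier weight stands upright (within 0.08 rad) in the cradle, within 4 mm of its centre, with the touch pin pushed in by at least 3 mm; the lighter weight stands upright on either pan (within 36 mm of its centre); both are at rest and let go (((horizontal distance between weight_a and cradle below 0.004 m and angle between weight_a's own z axis and vertical below 0.08 rad and value of joint touch_pin above 0.003 m and z of weight_a in the frame of cradle between 0.01 and 0.045 m and ((horizontal distance between weight_b and pan_left below 0.036 m and z of weight_b in the frame of pan_left between 0.021 and 0.029 m and angle between weight_b's own z axis and vertical below 0.1 rad and contact force between weight_b and pan_left between 1 and 3.05 N) or (horizontal distance between weight_b and pan_right below 0.036 m and z of weight_b in the frame of pan_right between 0.021 and 0.029 m and angle between weight_b's own z axis and vertical below 0.1 rad and contact force between weight_b and pan_right between 1 and 3.05 N))) or (horizontal distance between weight_b and cradle below 0.004 m and angle between weight_b's own z axis and vertical below 0.08 rad and value of joint touch_pin above 0.003 m and z of weight_b in the frame of cradle between 0.01 and 0.045 m and ((horizontal distance between weight_a and pan_left below 0.036 m and z of weight_a in the frame of pan_left between 0.021 and 0.029 m and angle between weight_a's own z axis and vertical below 0.1 rad and contact force between weight_a and pan_left between 1 and 3.05 N) or (horizontal distance between weight_a and pan_right below 0.036 m and z of weight_a in the frame of pan_right between 0.021 and 0.029 m and angle between weight_a's own z axis and vertical below 0.1 rad and contact force between weight_a and pan_right between 1 and 3.05 N)))) and linear speed of each of weight_a, weight_b below 0.01 m/s and contact force between the fingers and weight_a below 0.1 N and contact force between the fingers and weight_b below 0.1 N).
It fails at once if a weight is rammed into the cradle (total contact force, with the jaws' squeeze of about 20 N, above 45 N) (contact force between any of weight_a, weight_b and cradle above 45 N).
It fails at once if a pan is loaded with more than 30 N (contact force between anything else and pan_left above 30 N or contact force between anything else and pan_right above 30 N).
It fails at once if a bystander is moved by more than 30 mm (distance of any of lens_mount, brass_rod, hole_block, lens_ring, clamp_bar from where it was at the start of the episode above 0.03 m).
It also fails if it takes over 72 s, if anything falls off the work surface, if the arm or the gripper's body presses on something with over 40 N, if the wrist force passes 120 N, or if a joint passes its speed limit or range.

## Robot

A 7-joint arm with a two-finger parallel gripper is mounted at the origin on the work surface. World frame = base frame: x ahead of the robot, y to its left, z up, the work surface at z = 0. Lengths are in m, angles in rad, forces in N, time in s.
With the tool pointing down it reaches from about 0.4 to 0.9 m from the base axis. Payload 5.5 kg.
Tool frame: the origin (TCP) lies at the very end of the fingers, on their centre line; the grasp point (between the pads) lies 19 mm behind it (env.tcp_to_grasp is the distance from the TCP to the grasp point, in m); z points along the fingers, y is the direction in which the jaws open and shut (so a half turn about z gives the same grasp; the last joint's range is limited). The gripper opens to 85 mm and grips with 20 to 120 N. Pads are 22 mm wide; open, the fingers measure 114 mm over their backs; the gripper's body (76 mm by 85 mm) begins 54 mm behind the grasp point. The pads swing forward as they close: fully open they stand 13 mm farther back than shut.
Start: joints at [-1.046, 0.501, -0.427, 1.55, 0.221, 1.138, -0.21], TCP at [0.168, 0.628, 0.231] pointing down, gripper open.
Joint ranges: [-2.88, 2.88], [-0.31, 2.03], [-1.54, 1.56], [0.2, 2.42], [-1.41, 4.55], [0.19, 2.02], [-2.57, 2.57]. Speed limits (rad/s): [2.57, 2.57, 3.14, 3.14, 3.14, 3.14, 3.14].

## Interface

Orientations are given as a rotation vector (axis times angle).
In Python, from station import env gives the robot as it stands.
- The arm moves only by the shell command python3 -m pendant 'ROWS'. ROWS is JSON, a list that holds one entry, the list of rows, each a list of 7 numbers: the opening in per cent of the stroke, from 0 (shut) to 100 (fully open), then the shift along the world's x, y, z in m, then the turn, a rotation vector about the world's x, y, z in degrees. In form: [[[grip, tx, ty, tz, rx, ry, rz], ...]]. A call has 1 to 12 rows; each row is the pose to reach, as a shift and turn from the pose commanded when the call began; what a row does not reach only later rows make up. A row lasts 1/8 s, in which the tool goes at most 62.5 mm and 10.7 degrees, less where a joint would pass 70% of its speed; a pose out of reach is approached as far as the arm can. A call with a gripper value outside its range is refused whole. The fingers move at their own pace and stop on an object; the grip force is fixed at half the most. Time passes only in rows, so rows that repeat a pose let the fingers close. It gives the time, the measured TCP pose, the force and the opening at its end, in the units of the state.
- env.get_obs(): the state, without advancing time (a new reading comes with each control period).
- env.read_camera(name): name is "side" or "top" or "wrist"; returns a dict with "img" (400x640x3 uint8, red, green, blue), "intrinsics" (3x3 intrinsics, pixels), "D" ([k1, k2, p1, p2, k3] as OpenCV has them; the pictures are not rectified), "camera_from_world" (4x4, takes a point from world to camera coordinates). Camera axes: x right, y down, z forward; pixel columns grow to the right and rows downward; lengths in m; the calibration is good to about 2 mm. A picture is of the moment at which its call begins. There is no depth.
- env.finish_job(): hands the job in, once; it reports no verdict.
The state is a dict: "time_s": time; "qpos": joint angles; "joint_vel": joint speeds; "joint_torque": joint torques, N m; "position": TCP position; "tcp_rot": TCP orientation; "contact_force": force on the tool from outside, world axes, zero at the start; "moment": the same for the moment, N m; "width": finger opening in m.
Only numpy, scipy, OpenCV 4.12 (cv2) and the standard library are available. Lean on these libraries where they do the work, as an engineer would, in place of code of your own. Each camera call takes 0.05 s, during which the arm holds its last target.

## Working session

There is one attempt and no reset: what is moved stays moved. The work goes in short steps, Python scripts to look and compute and a shell command to move; the robot and the scene stay as the last step left them, time stands still between calls to the robot, and variables do not carry over. Pictures are saved under pics/ and viewed, and the job is handed in when it is done.

```bash
ls; mkdir -p pics; python3 - <<'E'
from station import env
import cv2
o=env.get_obs()
for k,v in o.items(): print(k,v)
for n in ["side","top","wrist"]:
    c=env.read_camera(n); cv2.imwrite(f"pics/{n}0.png",c["img"][:,:,::-1]); print(n,c["intrinsics"],c["D"],c["camera_from_world"])
E
```

```text
pics
time_s 0.0
qpos [-1.04581602  0.50187051 -0.42678093  1.55146564  0.2207918   1.1382563
 -0.21030802]
joint_vel [-0.00113949 -0.00026716  0.00151306 -0.00173365  0.0017317  -0.00078973
  0.0001029 ]
joint_torque [-2.16498270e-04 -5.69514835e+01 -5.81636086e+00 -2.80940527e+01
  1.05416551e-02  1.19868715e-02  9.42898026e-06]
position [0.16808404 0.62717658 0.23023769]
tcp_rot [-4.09928132e-01 -3.11439404e+00  3.01100012e-03]
contact_force [-0.7751565  -0.67723975  0.43204627]
moment [ 0.01457618  0.00322278 -0.05160363]
width 0.08546387792702728
side [[427.06547681   0.         324.39027365]
 [  0.         427.06547681 195.5585821 ]
 [  0.           0.           1.        ]] [0.03315199 0.         0.         0.         0.        ] [[-0.95525002 -0.29470675 -0.02540355  0.51233827]
 [-0.13712631  0.51729252 -0.84475134  0.17210218]
 [ 0.26209498 -0.80346524 -0.53455574  0.88294939]
 [ 0.          0.          0.          1.        ]]
top [[361.56325971   0.         327.03670759]
 [  0.         361.56325971 193.48809044]
 [  0.           0.           1.        ]] [-0.00050474  0.          0.          0.          0.        ] [[ 0.00342605 -0.99993879 -0.01052024 -0.0327878 ]
 [-0.99041883 -0.00194069 -0.13808249  0.54293895]
 [ 0.13805362  0.01089252 -0.99036486  0.95033867]
 [ 0.          0.          0.          1.        ]]
wrist [[312.85389923   0.         324.41779882]
 [  0.         312.85389923 199.87255869]
 [  0.           0.           1.        ]] [0.00930105 0.         0.         0.         0.        ] [[ 0.25955152  0.96572517 -0.0028113  -0.64872788]
 [ 0.91535266 -0.24508322  0.31947413 -0.04098761]
 [ 0.30783521 -0.08549333 -0.94759083  0.38217885]
 [ 0.          0.          0.          1.        ]]
```

View pics/side0.png

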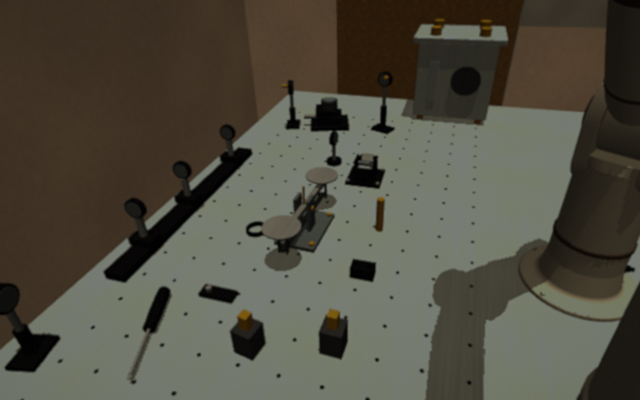

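View pics/top0.png

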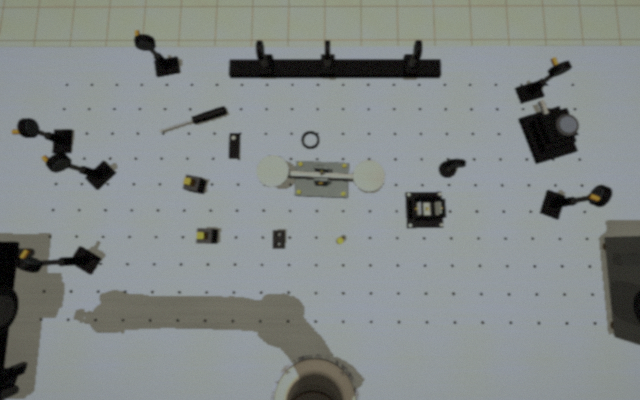

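View pics/wrist0.png

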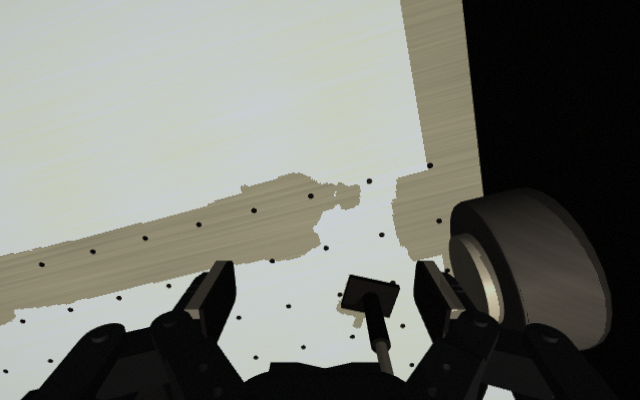

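The top view shows weights at about (195,184) and (208,236), the balance at (322,178) and the cradle at (426,210). Next I'll zoom in and measure.

```bash
cat > h.py <<'E'
import numpy as np, cv2
from station import env
def ray(c,uv):
    p=cv2.undistortPoints(np.array([[uv]],float),c["intrinsics"],np.array(c["D"]))[0,0]
    T=c["camera_from_world"];R=T[:3,:3];o=-R.T@T[:3,3]
    return o,R.T@np.array([p[0],p[1],1.])
def onz(c,uv,z):
    o,d=ray(c,uv); return o+d*(z-o[2])/d[2]
def proj(c,P):
    T=c["camera_from_world"]; P=np.atleast_2d(np.array(P,float))
    return cv2.projectPoints(P,cv2.Rodrigues(T[:3,:3])[0],T[:3,3],c["intrinsics"],np.array(c["D"]))[0][:,0]
def tri(l):
    A=np.zeros((3,3));b=np.zeros(3);r=[]
    for c,uv in l:
        o,d=ray(c,uv);d/=np.linalg.norm(d);M=np.eye(3)-np.outer(d,d);A+=M;b+=M@o;r.append((o,d))
    X=np.linalg.solve(A,b); return X,[np.linalg.norm(np.cross(X-o,d)) for o,d in r]
def crop(c,name,x0,y0,x1,y1,s):
    im=c["img"][y0:y1,x0:x1,::-1]; cv2.imwrite("pics/"+name,cv2.resize(im,None,fx=s,fy=s,interpolation=cv2.INTER_CUBIC))
def brass(c,box=None,satmin=120):
    h=cv2.cvtColor(c["img"],cv2.COLOR_RGB2HSV)
    m=((h[...,0]>12)&(h[...,0]<32)&(h[...,1]>satmin)&(h[...,2]>60)).astype(np.uint8)
    if box: 
        z=np.zeros_like(m);x0,y0,x1,y1=box;z[y0:y1,x0:x1]=m[y0:y1,x0:x1];m=z
    n,l,s,ce=cv2.connectedComponentsWithStats(m)
    return [(s[i][4],ce[i].round(1)) for i in range(1,n) if s[i][4]>3],m
E
python3 - <<'E'
from h import *
t=env.read_camera("top");s=env.read_camera("side")
crop(t,"topz.png",170,120,290,250,5)
crop(t,"topz2.png",240,140,460,250,3.6)
print(brass(t)[0]);print(brass(s)[0])
for n,uv,z in [("w1",(195,184),.03),("w2",(208,236),.03),("bal",(322,178),.05),("cr",(426,210),.05),("rod",(341,240),.05),("hb",(279,239),.02)]: print(n,onz(t,uv,z).round(3))
E
```

```text
[(np.int32(13), array([136.8,  33.2])), (np.int32(25), array([554.4,  61.8])), (np.int32(18), array([ 15.8, 131.1])), (np.int32(17), array([ 45.2, 158.5])), (np.int32(7), array([300. , 163.7])), (np.int32(5), array([343.8, 165.4])), (np.int32(44), array([187.9, 181. ])), (np.int32(11), array([320.3, 182.8])), (np.int32(4), array([298.5, 191.5])), (np.int32(68), array([594.6, 197.1])), (np.int32(5), array([414.6, 208.2])), (np.int32(46), array([201. , 235.2])), (np.int32(15), array([340.2, 239.5])), (np.int32(65), array([ 23.8, 253.6]))]
[(np.int32(28), array([336. ,  25.5])), (np.int32(31), array([439.4,  19.5])), (np.int32(36), array([486. ,  20.6])), (np.int32(35), array([437.3,  26.5])), (np.int32(37), array([486.1,  27.5])), (np.int32(11), array([385.5,  76.6])), (np.int32(30), array([283.9,  84.8])), (np.int32(7), array([303., 190.])), (np.int32(26), array([380.5, 199.2])), (np.int32(8), array([311.9, 206.9])), (np.int32(11), array([328.4, 213.9])), (np.int32(20), array([311. , 242.9])), (np.int32(98), array([332.7, 314.2])), (np.int32(96), array([243.9, 315. ]))]
w1 [0.57  0.335 0.03 ]
w2 [0.427 0.292 0.03 ]
bal [ 0.584 -0.018  0.05 ]
cr [ 0.497 -0.296  0.05 ]
rod [ 0.417 -0.069  0.05 ]
hb [0.419 0.1   0.02 ]
```

View pics/topz.png

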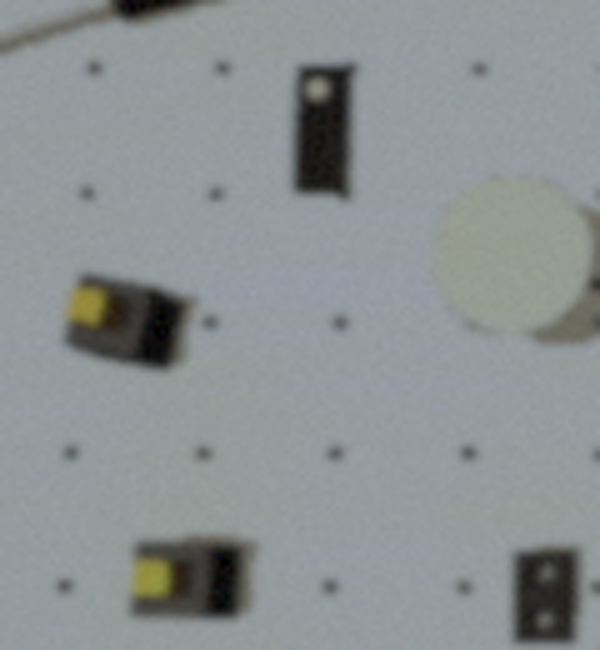

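View pics/topz2.png

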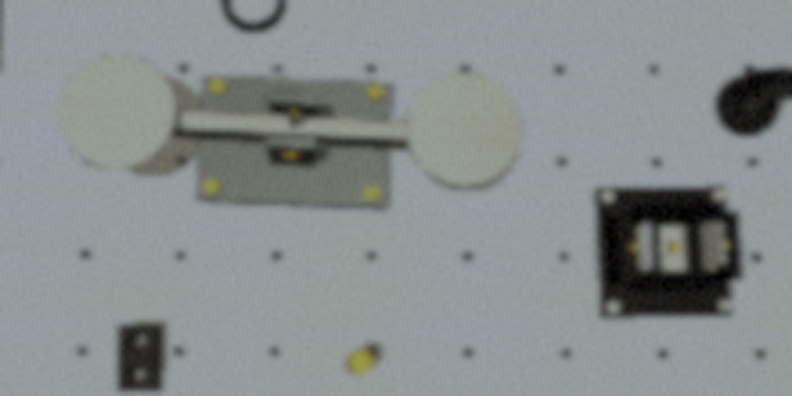

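Both weights are at top-view left: far one at zoom (90,305), turned slightly clockwise, and near one at (152,577), about square. The pans are at zoom2 (117,112) and (465,130), the cradle at (668,250) with its axes nearly square. Next are the precise figures.

```bash
python3 - <<'E'
from h import *
t=env.read_camera("top");s=env.read_camera("side")
h=cv2.cvtColor(t["img"],cv2.COLOR_RGB2HSV)
U=4
big=cv2.resize(t["img"],None,fx=U,fy=U,interpolation=cv2.INTER_CUBIC)
hb=cv2.cvtColor(big,cv2.COLOR_RGB2HSV)
toU=lambda p:((np.array(p)+.5)/U-.5)
def region(m,box):
    z=np.zeros_like(m);x0,y0,x1,y1=[v*U for v in box];z[y0:y1,x0:x1]=m[y0:y1,x0:x1]
    c=max(cv2.findContours(z,cv2.RETR_EXTERNAL,cv2.CHAIN_APPROX_NONE)[0],key=cv2.contourArea);return c
br=((hb[...,0]>12)&(hb[...,0]<35)&(hb[...,1]>110)&(hb[...,2]>110)).astype(np.uint8)
dark=(hb[...,2]<125).astype(np.uint8)
for n,b in [("w1",(180,170,212,200)),("w2",(192,224,225,248))]:
    c=region(br,b);r=cv2.minAreaRect(c);print(n,onz(t,toU(r[0]),.085).round(4),toU(r[0]).round(1),np.array(r[1])/U,r[2])
    c=region(dark,b);r=cv2.minAreaRect(c);print("  dark",np.array(r[1])/U,r[2])
# balance base corner screws (z=.012) 
scr=[(217,86),(376,92),(372,194),(210,187)]
P=np.array([onz(t,(240+(a+.5)/3.6-.5,140+(b+.5)/3.6-.5),.013)[:2] for a,b in scr]);print("screws",P.round(4),P.mean(0), np.degrees(np.arctan2(*( (P[0]+P[3]-P[1]-P[2])[[0,1]]*[-1,1]))))
# cradle screws (z=.010)
scr=[(608,197),(719,194),(725,306),(612,307)]
P=np.array([onz(t,(240+(a+.5)/3.6-.5,140+(b+.5)/3.6-.5),.011)[:2] for a,b in scr]);print("cradle",P.round(4),P.mean(0))
# pans: ellipse
g=big.min(2)
print(t["img"][170,272],t["img"][176,368],t["img"][150,272],t["img"][176,390])
crop(s,"sidez.png",240,140,400,290,4.5)
crop(t,"topz3.png",400,180,460,240,10)
E
```

```text
w1 [0.57   0.3355 0.085 ] [187.1 180.5] [5.76761484 6.72888422] 7.125016689300537
  dark [24.41224289 16.94436264] 11.888657569885254
w2 [0.4278 0.294  0.085 ] [200.  235.1] [7.   5.75] 90.0
  dark [24.81723976 16.89834785] 2.1610796451568604
screws [[ 0.6321  0.0461]
 [ 0.6274 -0.079 ]
 [ 0.5464 -0.0757]
 [ 0.5517  0.0505]] [ 0.58938313 -0.01451175] -2.266009214081735
cradle [[ 0.5447 -0.2591]
 [ 0.5472 -0.3452]
 [ 0.4604 -0.3464]
 [ 0.4594 -0.2598]] [ 0.50293142 -0.30263499]
[149 157 143] [150 156 144] [148 154 157] [150 157 163]
```

View pics/sidez.png

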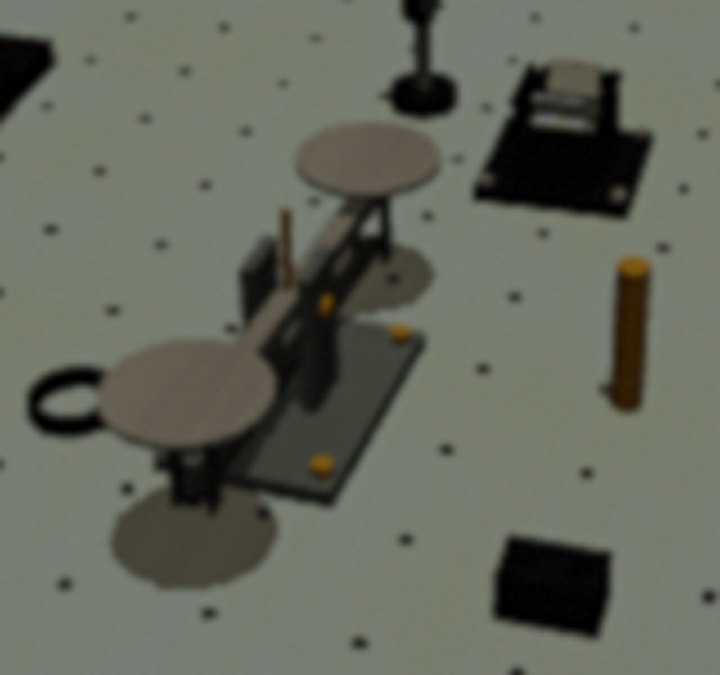

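View pics/topz3.png

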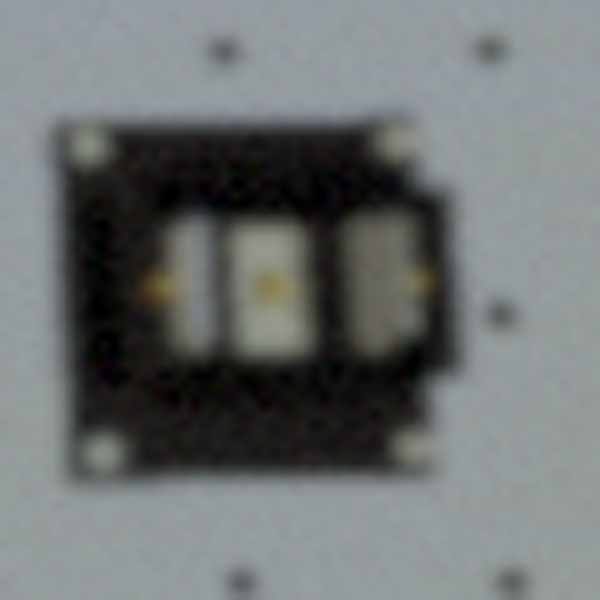

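```bash
python3 -m pendant '[[[100,0.05,-0.04,0.02,0,0,0],[100,0.1,-0.075,0.02,0,0,2],[100,0.15,-0.11,0.02,0,0,5],[100,0.2,-0.145,0.02,0,0,5],[100,0.25,-0.18,0.02,0,0,5],[100,0.3,-0.22,0.01,0,0,5],[100,0.35,-0.255,0,0,0,5],[100,0.402,-0.292,0,0,0,5],[100,0.402,-0.292,0,0,0,5],[100,0.402,-0.292,0,0,0,5]]]'
python3 - <<'E'
from h import *
t=env.read_camera("top");w=env.read_camera("wrist")
o=env.get_obs();print(o["position"],o["tcp_rot"],o["contact_force"])
cv2.imwrite("pics/w1.png",w["img"][:,:,::-1])
E
```

```text
time_s: 1.6
position: [0.57, 0.3358, 0.231]
tcp_rot: [-0.275, -3.129, -0.0]
contact_force: [-0.8, 0.9, -0.2]
width: 0.0852
[0.56858381 0.33780467 0.2314591 ] [-2.69334777e-01 -3.12912891e+00 -1.66258412e-03] [-1.3854086   0.84746235  0.29694468]
```

View pics/w1.png

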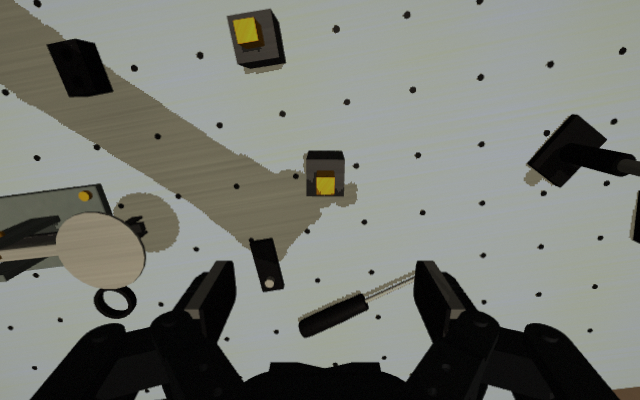

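The wrist view shows w1's grip at (325,185) with its sides parallel to the image axes; w2 is at (247,30), tilted.

```bash
cat >> h.py <<'E'
U=4
toU=lambda p:((np.array(p)+.5)/U-.5)
def cont(m,box):
    z=np.zeros_like(m);x0,y0,x1,y1=[v*U for v in box];z[y0:y1,x0:x1]=m[y0:y1,x0:x1]
    return max(cv2.findContours(z,cv2.RETR_EXTERNAL,cv2.CHAIN_APPROX_NONE)[0],key=cv2.contourArea)
def griptop(c,box,z,vmin=170,full=False):
    """bright brass top face -> world corners on plane z, centre, yaw mod 90"""
    hb=cv2.cvtColor(cv2.resize(c["img"],None,fx=U,fy=U,interpolation=cv2.INTER_CUBIC),cv2.COLOR_RGB2HSV)
    br=((hb[...,0]>12)&(hb[...,0]<35)&(hb[...,1]>110)&(hb[...,2]>vmin)).astype(np.uint8)
    k=cont(br,box)
    W=np.array([onz(c,toU(p[0]),z)[:2] for p in k])*1000
    r=cv2.minAreaRect(W.astype(np.float32)); return np.array(r[0]).round(1),np.array(r[1]).round(1),round(r[2],1)
E
python3 - <<'E'
from h import *
w=env.read_camera("wrist")
crop(w,"w1z.png",290,140,360,210,8)
for v in (120,150,180,200): print(v,griptop(w,(300,140,350,205),.085,v),griptop(w,(225,5,290,70),.085,v))
# block top (grey) yaw: dark mask edges
E
```

```text
120 (array([568.7, 337.8]), array([16.9, 17.2]), 80.1) (array([427., 296.]), array([17.9, 17.7]), 88.7)
150 (array([568.7, 337.8]), array([17., 16.]), 77.3) (array([427.1, 296. ]), array([17., 17.]), 88.7)Traceback (most recent call last):
  File "<stdin>", line 4, in <module>
  File "h.py", line 35, in griptop
    k=cont(br,box)
  File "h.py", line 30, in cont
    return max(cv2.findContours(z,cv2.RETR_EXTERNAL,cv2.CHAIN_APPROX_NONE)[0],key=cv2.contourArea)
ValueError: max() iterable argument is empty
```

View pics/w1z.png

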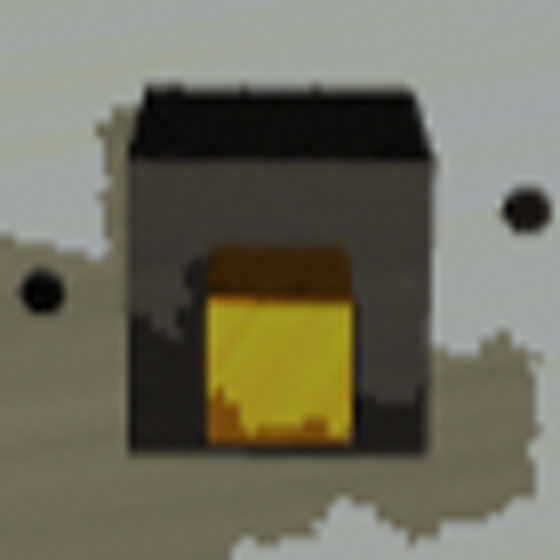

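```bash
python3 -m pendant '[[[80,0,0,-0.05,0,0,0],[60,0,0.001,-0.1,0,0,0],[60,0,0.001,-0.14,0,0,0],[60,0,0.001,-0.17,0,0,0],[60,0,0.001,-0.17,0,0,0],[0,0,0.001,-0.17,0,0,0],[0,0,0.001,-0.17,0,0,0],[0,0,0.001,-0.17,0,0,0],[0,0,0.001,-0.17,0,0,0]]]'
python3 - <<'E'
from h import *
w=env.read_camera("wrist")
for i in range(3):
  o=env.get_obs();print(o["position"],o["tcp_rot"],o["contact_force"],o["width"]);env.read_camera("side")
cv2.imwrite("pics/w2.png",w["img"][:,:,::-1])
E
```

```text
time_s: 2.88
position: [0.5714, 0.3378, 0.0636]
tcp_rot: [0.274, 3.127, 0.003]
contact_force: [-1.3, 0.2, 6.5]
width: 0.0168
[0.57135429 0.33787243 0.06367099] [0.2735032  3.1269655  0.00349291] [-1.57214521 -0.8679237   6.87059255] 0.01701207916401686
[0.5713304  0.33784913 0.06363986] [0.27354987 3.12702931 0.00339595] [-1.53861586 -1.17188658  6.57225997] 0.016510529804446887
[0.57134197 0.33784111 0.06363198] [0.27359902 3.12702953 0.00342882] [-0.49110134 -0.09029481  6.79093546] 0.01675596022128809
```

View pics/w2.png

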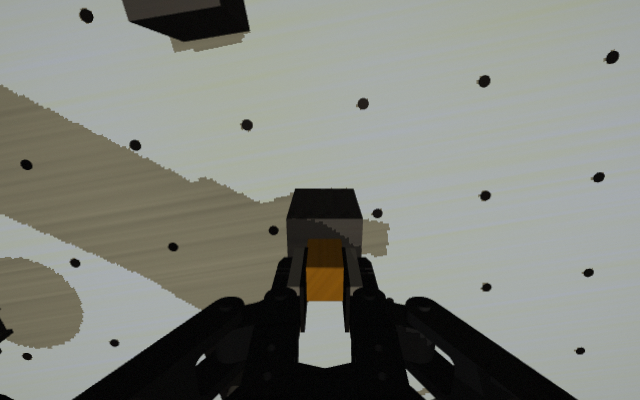

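Gripped (width 17 mm, grip centred between the pads). I'll lift and carry it to the right pan.

```bash
python3 -m pendant '[[[0,0,0,0.03,0,0,0],[0,0,0,0.08,0,0,0],[0,0,0,0.13,0,0,0],[0,0,-0.03,0.18,0,0,0],[0,0,-0.08,0.21,0,0,3],[0,0.005,-0.14,0.22,0,0,6],[0,0.01,-0.2,0.22,0,0,10],[0,0.013,-0.26,0.22,0,0,10],[0,0.013,-0.32,0.22,0,0,10],[0,0.013,-0.38,0.22,0,0,10],[0,0.013,-0.44,0.22,0,0,10],[0,0.013,-0.477,0.22,0,0,10]]]'
python3 -m pendant '[[[0,0,0,0,0,0,0],[0,0,0,0,0,0,0],[0,0,0,0,0,0,0]]]'
python3 - <<'E'
from h import *
t=env.read_camera("top");s=env.read_camera("side");w=env.read_camera("wrist")
o=env.get_obs();print(o["position"],o["tcp_rot"],o["contact_force"],o["width"])
cv2.imwrite("pics/w3.png",w["img"][:,:,::-1]);crop(s,"s3.png",200,40,440,290,2.4);crop(t,"t3.png",240,120,460,250,3.6)
E
```

```text
time_s: 4.58
position: [0.5821, -0.1446, 0.2814]
tcp_rot: [-0.007, -3.141, 0.003]
contact_force: [0.2, 0.5, -1.7]
width: 0.0166
time_s: 4.95
position: [0.5833, -0.1381, 0.2814]
tcp_rot: [-0.004, 3.142, 0.001]
contact_force: [-0.2, 0.3, -2.6]
width: 0.0167
[ 0.58337839 -0.13874697  0.28138149] [-3.42817482e-03  3.14151752e+00  4.60360540e-04] [-0.03066991  0.35230673 -2.81627081] 0.01662293202785292
```

View pics/w3.png

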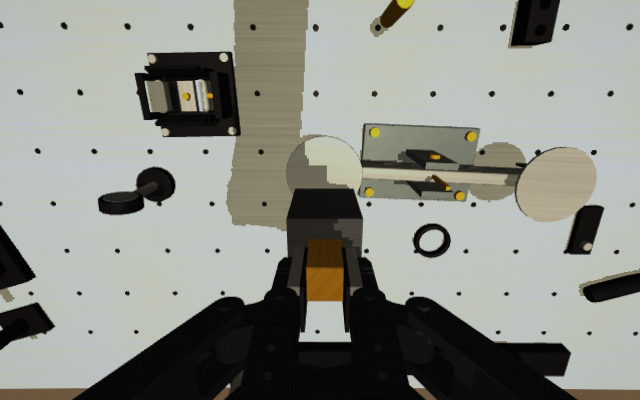

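View pics/s3.png

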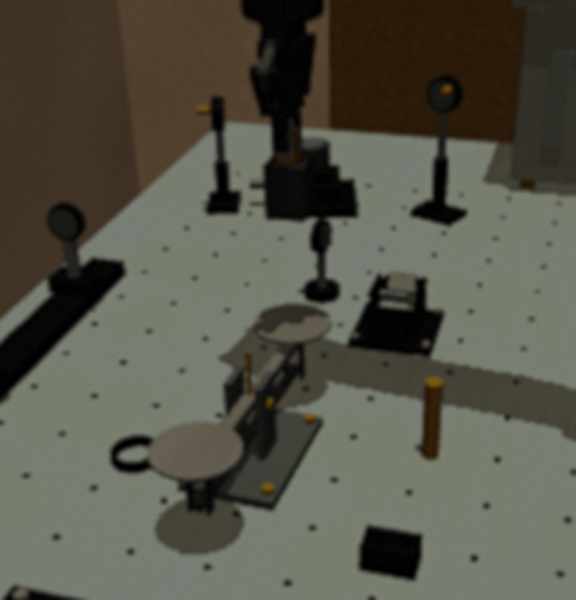

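View pics/t3.png

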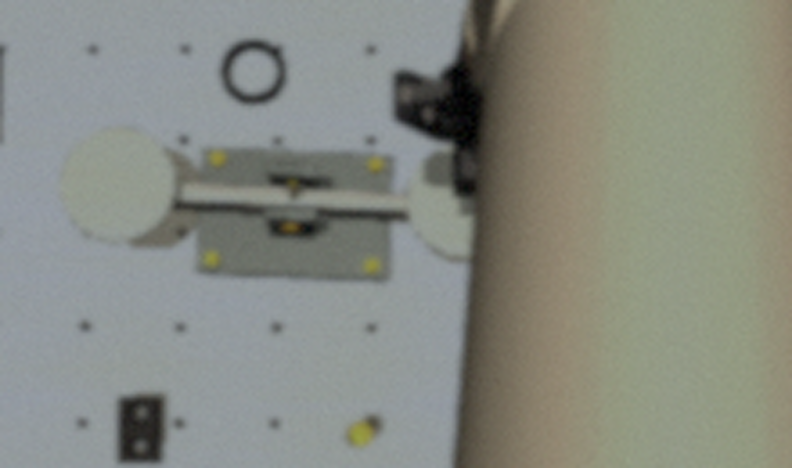

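Weight held over the right pan. I'll refine the balance and cradle positions from the screw heads visible in the wrist view.

```bash
python3 - <<'E'
from h import *
w=env.read_camera("wrist")
b,m=brass(w,(355,120,490,215)); print(b)
P=np.array([onz(w,c,.014)[:2] for n,c in b if not (395<c[0]<455)]);print(P.round(4),P.mean(0).round(4))
S=[]
for box in [(143,50,161,67),(216,49,232,65),(224,123,240,139),(157,124,173,140)]:
    x0,y0,x1,y1=box; g=w["img"][y0:y1,x0:x1].min(2).astype(float); 
    mk=(g>110).astype(np.uint8); n,l,s,ce=cv2.connectedComponentsWithStats(mk)
    c=[(ce[i]+[x0,y0],s[i][4]) for i in range(1,n) if s[i][0]>0 and s[i][1]>0 and s[i][0]+s[i][2]<x1-x0 and s[i][1]+s[i][3]<y1-y0]
    print(c); S.append(max(c,key=lambda q:q[1])[0] if c else None)
if all(q is not None for q in S):
    Q=np.array([onz(w,c,.012)[:2] for c in S]);print(Q.round(4),Q.mean(0).round(4))
    for i in range(4):
        d=Q[(i+1)%4]-Q[i];print(np.hypot(*d),np.degrees(np.arctan2(d[1],d[0]))%90)
crop(w,"w3z.png",130,40,250,150,6)
E
```

```text
[(np.int32(77), array([374.4, 132. ])), (np.int32(80), array([471.2, 136. ])), (np.int32(58), array([435. , 156.4])), (np.int32(52), array([443.9, 183.7])), (np.int32(69), array([369. , 191.7])), (np.int32(68), array([459.8, 195.5]))]
[[ 0.5465 -0.0744]
 [ 0.5516  0.0508]
 [ 0.627  -0.0776]
 [ 0.6323  0.0474]] [ 0.5893 -0.0134]
[]
[(array([223.64912281,  56.92982456]), np.int32(57))]
[(array([231.125, 130.5  ]), np.int32(32))]
[]
```

View pics/w3z.png

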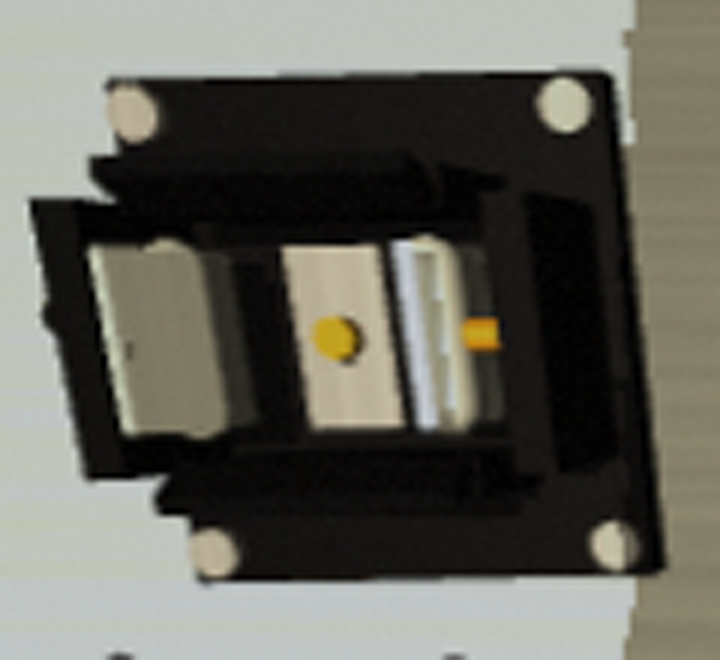

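```bash
python3 -m pendant '[[[0,0,0,-0.05,0,0,0],[0,0,0,-0.085,0,0,0],[0,0,0,-0.1,0,0,0],[0,0,0,-0.106,0,0,0],[0,0,0,-0.11,0,0,0],[0,0,0,-0.114,0,0,0],[0,0,0,-0.118,0,0,0],[0,0,0,-0.122,0,0,0],[0,0,0,-0.122,0,0,0]]]'
python3 - <<'E'
from h import *
S=[(134,113),(565,104),(614,546),(213,553)]
# wrist pose of picture w3 : TCP moved straight down by known amounts only; use side pic now
s=env.read_camera("side");crop(s,"s4.png",200,60,440,290,2.4)
w=env.read_camera("wrist");cv2.imwrite("pics/w4.png",w["img"][:,:,::-1])
E
```

```text
time_s: 6.28
position: [0.5829, -0.1401, 0.159]
tcp_rot: [-0.0, -3.141, -0.0]
contact_force: [0.2, 0.1, -1.6]
width: 0.0167
```

View pics/s4.png

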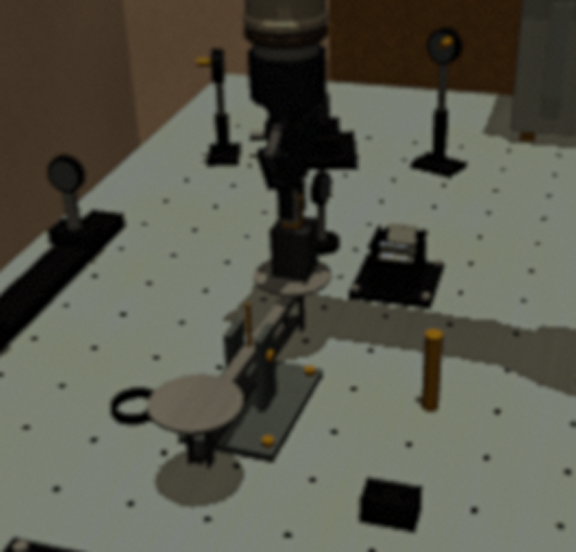

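View pics/w4.png

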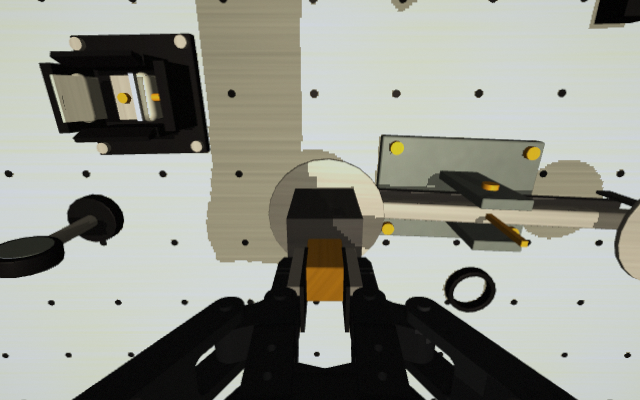

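The weight's underside is just reaching the pan, well centred on it (pan about (327,210), block about (325,225)). I'll keep lowering until the pan reaches its stop.

```bash
python3 -m pendant '[[[0,0,0,-0.003,0,0,0],[0,0,0,-0.006,0,0,0],[0,0,0,-0.009,0,0,0],[0,0,0,-0.011,0,0,0],[0,0,0,-0.012,0,0,0],[0,0,0,-0.012,0,0,0]]]'
python3 - <<'E'
from h import *
s=env.read_camera("side");crop(s,"s5.png",200,60,440,290,2.4);print(env.get_obs()["contact_force"],env.get_obs()["position"])
E
```

```text
time_s: 7.12
position: [0.583, -0.1402, 0.1472]
tcp_rot: [0.0, -3.141, 0.0]
contact_force: [0.2, -1.0, -2.6]
width: 0.0168
[-0.41225445  0.28946474 -2.28542051] [ 0.58309728 -0.14017262  0.14723407]
```

View pics/s5.png

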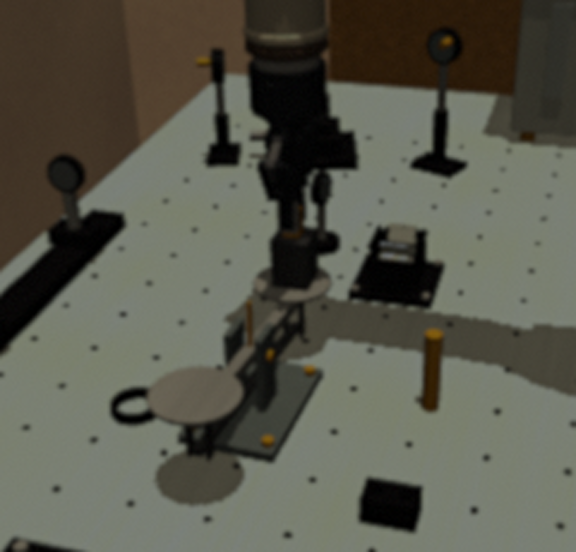

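The pan went down with the weight. I'll lower a little more to seat it at the stop, then check.

```bash
python3 -m pendant '[[[0,0,0,-0.001,0,0,0],[0,0,0,-0.002,0,0,0],[0,0,0,-0.003,0,0,0],[0,0,0,-0.003,0,0,0]]]'
```

```text
time_s: 7.68
position: [0.5836, -0.1403, 0.1459]
tcp_rot: [0.0, 3.141, -0.001]
contact_force: [-3.5, 0.4, 8.9]
width: 0.0165
```

```bash
python3 -m pendant '[[[0,0,0,0.001,0,0,0],[0,0,0,0.002,0,0,0],[60,0,0,0.002,0,0,0],[60,0,0,0.002,0,0,0],[60,0,0,0.002,0,0,0],[60,0,0,0.025,0,0,0],[60,0,0,0.08,0,0,0],[60,0,0,0.13,0,0,0],[60,0,0,0.13,0,0,0]]]'
python3 - <<'E'
from h import *
s=env.read_camera("side");crop(s,"s6.png",200,60,440,290,2.4);print(env.get_obs()["contact_force"],env.get_obs()["position"])
w=env.read_camera("wrist");cv2.imwrite("pics/w6.png",w["img"][:,:,::-1])
E
```

```text
time_s: 8.8
position: [0.5863, -0.1406, 0.2797]
tcp_rot: [-0.0, 3.132, -0.003]
contact_force: [0.3, -0.9, -1.2]
width: 0.0516
[-0.02482898 -0.25516051 -0.51046624] [ 0.58466499 -0.14039506  0.27681252]
```

View pics/s6.png

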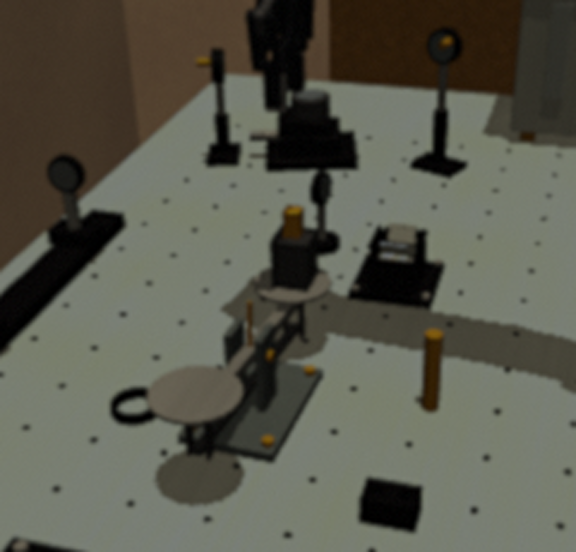

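View pics/w6.png

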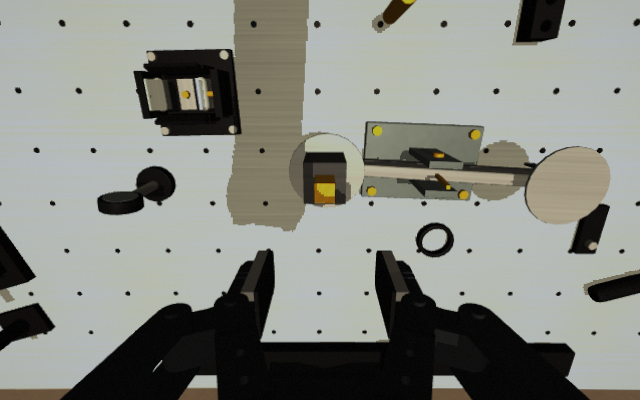

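Weight 1 stands upright on the lowered right pan (grip at (325,193)). Next I'll measure and move over weight 2.

```bash
python3 - <<'E'
from h import *
w=env.read_camera("wrist")
print("w1",griptop(w,(300,150,350,215),.168,140))
S=[]
crop(w,"w6z.png",130,40,250,150,6)
E
python3 -m pendant '[[[60,-0.01,0.03,0,0,0,0],[60,-0.03,0.085,0,0,0,0],[60,-0.05,0.14,0,0,0,0],[60,-0.07,0.195,0,0,0,0],[60,-0.09,0.25,0,0,0,0],[60,-0.11,0.305,0,0,0,0],[60,-0.13,0.36,-0.02,0,0,0],[60,-0.145,0.405,-0.04,0,0,-1],[60,-0.1575,0.435,-0.05,0,0,-1],[60,-0.1575,0.435,-0.05,0,0,-1],[60,-0.1575,0.435,-0.05,0,0,-1]]]'
python3 - <<'E'
from h import *
w=env.read_camera("wrist")
o=env.get_obs();print(o["position"],o["tcp_rot"])
cv2.imwrite("pics/w7.png",w["img"][:,:,::-1])
print("w2",griptop(w,(290,130,360,210),.085,140))
E
```

```text
w1 (array([ 580.6, -140.4]), array([16.8, 16.5]), 89.3)
time_s: 10.32
position: [0.4255, 0.2938, 0.2232]
tcp_rot: [-0.028, -3.14, 0.002]
contact_force: [0.9, 0.7, -0.3]
width: 0.0512
[0.42602836 0.29344884 0.22362929] [-2.99197979e-02 -3.14046954e+00  1.94058713e-03]
w2 (array([424.1, 296. ]), array([17.1, 10.9]), 88.6)
```

View pics/w7.png

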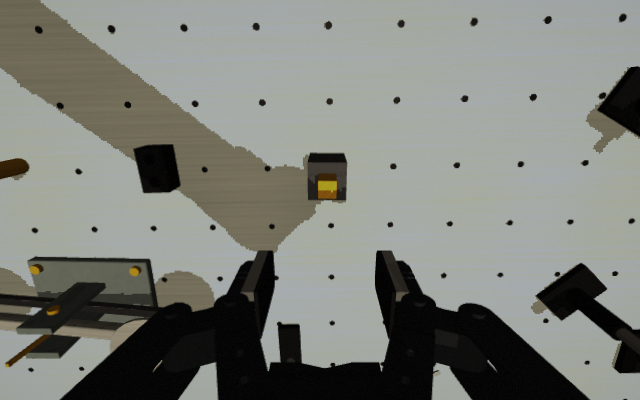

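View pics/w6z.png

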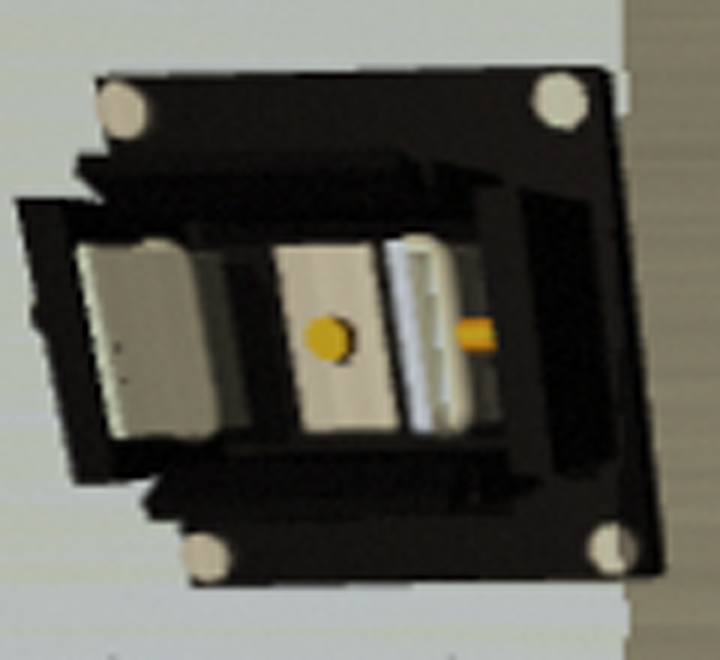

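Weight 2's grip is at (328,188), square with the jaws. Descend and grip it.

```bash
python3 -m pendant '[[[60,0.001,0.002,-0.05,0,0,0],[60,0.001,0.002,-0.1,0,0,0],[60,0.001,0.002,-0.14,0,0,0],[60,0.001,0.002,-0.16,0,0,0],[60,0.001,0.002,-0.16,0,0,0],[0,0.001,0.002,-0.16,0,0,0],[0,0.001,0.002,-0.16,0,0,0],[0,0.001,0.002,-0.16,0,0,0],[0,0.001,0.002,-0.16,0,0,0]]]'
python3 - <<'E'
from h import *
w=env.read_camera("wrist")
cv2.imwrite("pics/w8.png",w["img"][:,:,::-1])
E
```

```text
time_s: 11.5
position: [0.4279, 0.2967, 0.0657]
tcp_rot: [0.028, 3.139, 0.0]
contact_force: [-0.2, -2.5, 6.0]
width: 0.0169
```

View pics/w8.png

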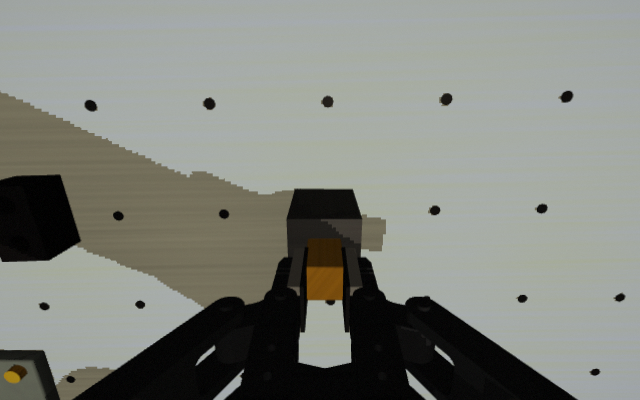

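```bash
python3 -m pendant '[[[0,0,0,0.03,0,0,0],[0,0,0,0.08,0,0,0],[0,0,0,0.13,0,0,0],[0,0.02,-0.02,0.18,0,0,0],[0,0.05,-0.055,0.2,0,0,0],[0,0.09,-0.1,0.2,0,0,0],[0,0.13,-0.145,0.2,0,0,0],[0,0.166,-0.186,0.19,0,0,0],[0,0.166,-0.186,0.16,0,0,0],[0,0.166,-0.186,0.14,0,0,0],[0,0.166,-0.186,0.13,0,0,0],[0,0.166,-0.186,0.13,0,0,0]]]'
python3 - <<'E'
from h import *
w=env.read_camera("wrist");s=env.read_camera("side");crop(s,"s9.png",200,60,440,290,2.4)
cv2.imwrite("pics/w9.png",w["img"][:,:,::-1]);print(env.get_obs()["contact_force"])
E
```

```text
time_s: 13.05
position: [0.592, 0.1109, 0.1938]
tcp_rot: [-0.027, -3.14, 0.0]
contact_force: [-0.2, 0.3, -3.0]
width: 0.0164
[ 0.68358828  0.57488765 -3.51317241]
```

View pics/w9.png

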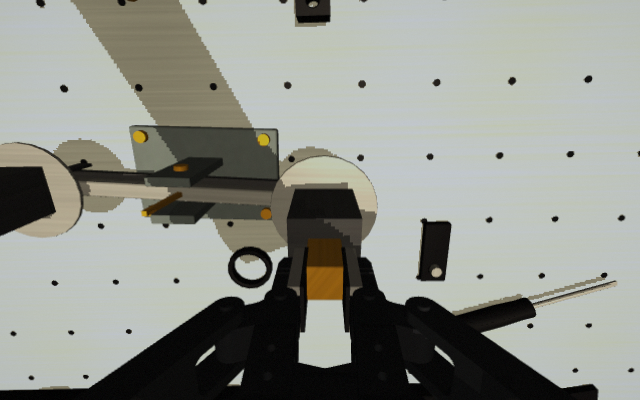

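View pics/s9.png

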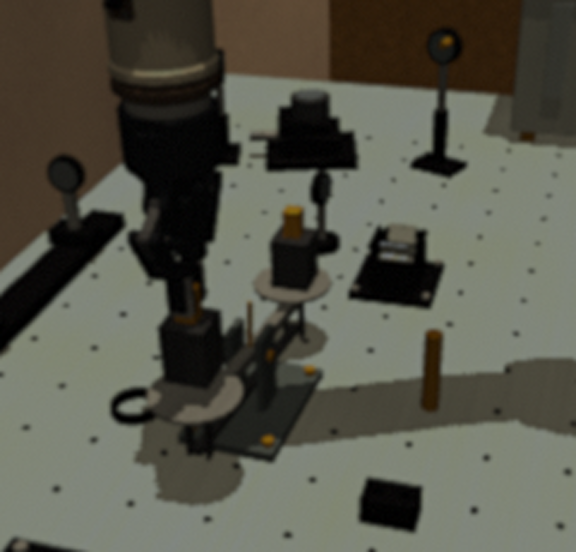

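Weight 2 hangs about 20 mm above the raised left pan, centred on it. Lower it slowly.

```bash
python3 -m pendant '[[[0,0,0,-0.006,0,0,0],[0,0,0,-0.012,0,0,0],[0,0,0,-0.016,0,0,0],[0,0,0,-0.019,0,0,0],[0,0,0,-0.021,0,0,0],[0,0,0,-0.023,0,0,0],[0,0,0,-0.023,0,0,0]]]'
```

```text
time_s: 14.02
position: [0.5927, 0.111, 0.1715]
tcp_rot: [0.027, 3.141, 0.0]
contact_force: [-0.4, 0.4, -0.9]
width: 0.0167
```

```bash
python3 -m pendant '[[[0,0,0,-0.002,0,0,0],[0,0,0,-0.003,0,0,0],[0,0,0,-0.003,0,0,0]]]'
```

```text
time_s: 14.4
position: [0.5928, 0.1111, 0.1683]
tcp_rot: [0.027, 3.141, 0.0]
contact_force: [-0.3, 0.1, -0.1]
width: 0.0163
```

```bash
python3 -m pendant '[[[60,0,0,0,0,0,0],[60,0,0,0,0,0,0],[60,0,0,0,0,0,0],[60,0,0,0.025,0,0,0],[60,0,0,0.08,0,0,0],[60,0,0,0.11,0,0,0],[60,0,0,0.11,0,0,0]]]'
python3 -m pendant '[[[60,0,0,0.0,0,0,0],[60,0,0,0.0,0,0,0],[60,0,0,0.0,0,0,0],[60,0,0,0.0,0,0,0],[60,0,0,0,0,0,0],[60,0,0,0.0,0,0,0],[60,0,0,0.0,0,0,0],[60,0,0,0.0,0,0,0],[60,0,0,0.0,0,0,0],[60,0,0,0,0,0,0],[60,0,0,0,0,0,0],[60,0,0,0,0,0,0]]]'
python3 - <<'E'
from h import *
w=env.read_camera("wrist");s=env.read_camera("side");crop(s,"s10.png",200,60,440,290,2.4)
cv2.imwrite("pics/w10.png",w["img"][:,:,::-1]);print(env.get_obs()["contact_force"],env.get_obs()["position"])
E
```

```text
time_s: 15.28
position: [0.5946, 0.1114, 0.2817]
tcp_rot: [0.027, 3.135, 0.002]
contact_force: [-0.5, 0.0, -0.8]
width: 0.0511
time_s: 16.77
position: [0.5927, 0.1109, 0.2783]
tcp_rot: [-0.027, -3.141, -0.0]
contact_force: [0.4, 1.2, 0.3]
width: 0.0514
[ 0.45500984  0.58998091 -0.03089068] [0.59268592 0.11087609 0.27829638]
```

View pics/w10.png

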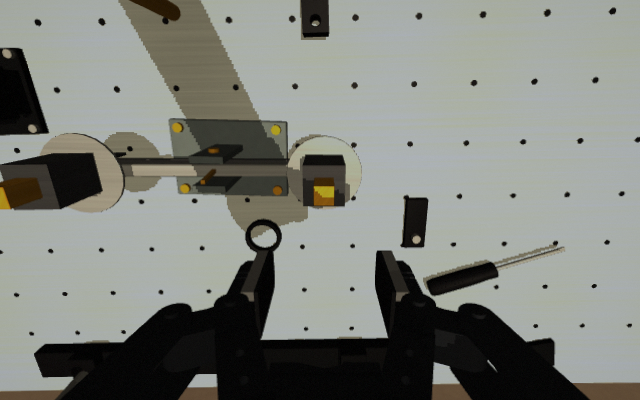

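View pics/s10.png

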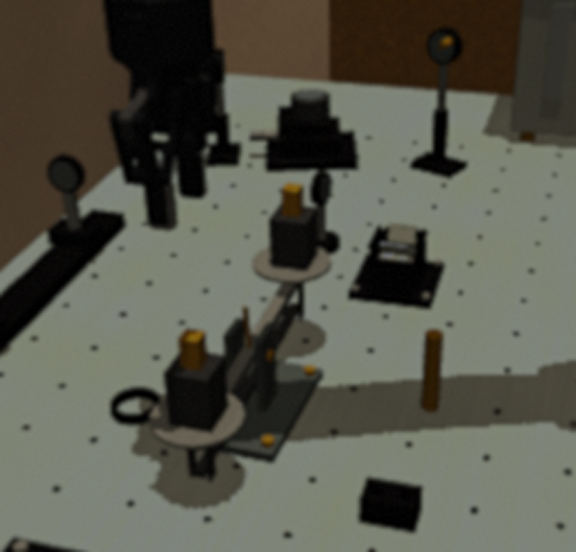

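The left pan has gone down and the right pan up, so weight 2 (left) is heavier, matching the lifting forces. I'll wait a bit longer, then confirm the tilt and measure.

```bash
python3 -m pendant '[[[60,0,0,0.0,0,0,0],[60,0,0,0.0,0,0,0],[60,0,0,0.0,0,0,0],[60,0,0,0.0,0,0,0],[60,0,0,0,0,0,0],[60,0,0,0.0,0,0,0]]]'
python3 - <<'E'
from h import *
w=env.read_camera("wrist");s=env.read_camera("side");t=env.read_camera("top")
crop(s,"s11.png",255,120,345,250,5)
crop(w,"w11.png",270,110,380,220,6)
crop(t,"t11.png",240,120,460,250,3.6)
print(griptop(w,(300,160,350,215),.1675,140))
E
```

```text
time_s: 17.62
position: [0.5927, 0.1109, 0.2783]
tcp_rot: [0.027, 3.141, 0.0]
contact_force: [0.3, -0.1, 0.4]
width: 0.0513
(array([588.2, 110.2]), array([16.7, 10.1]), 88.2)
```

View pics/s11.png

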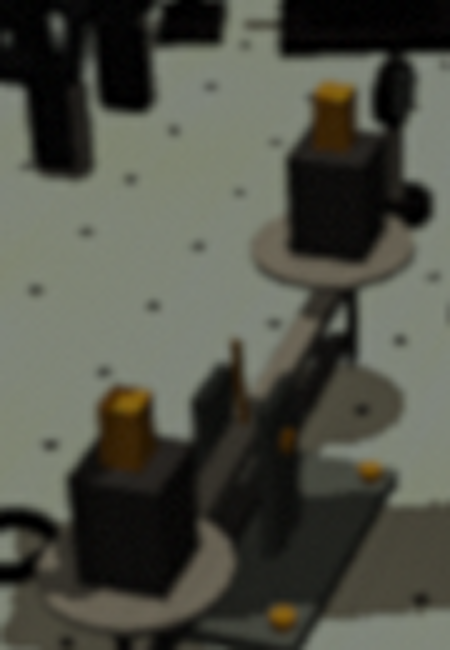

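View pics/w11.png

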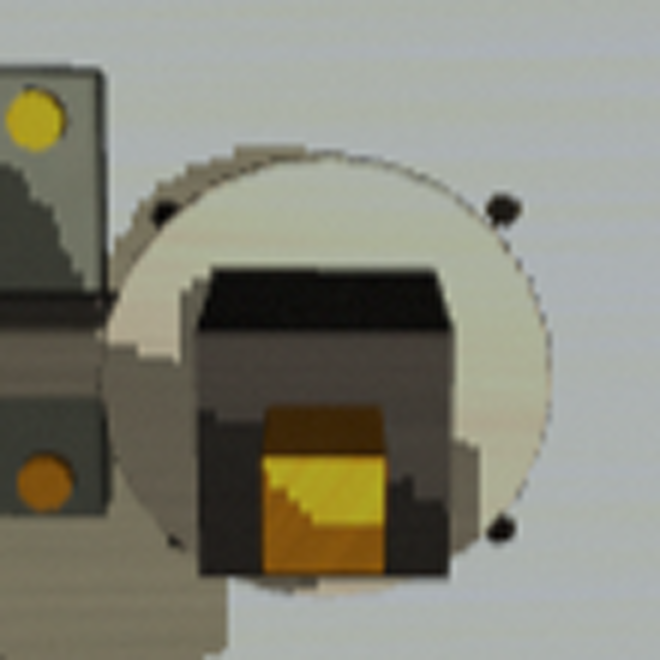

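View pics/t11.png

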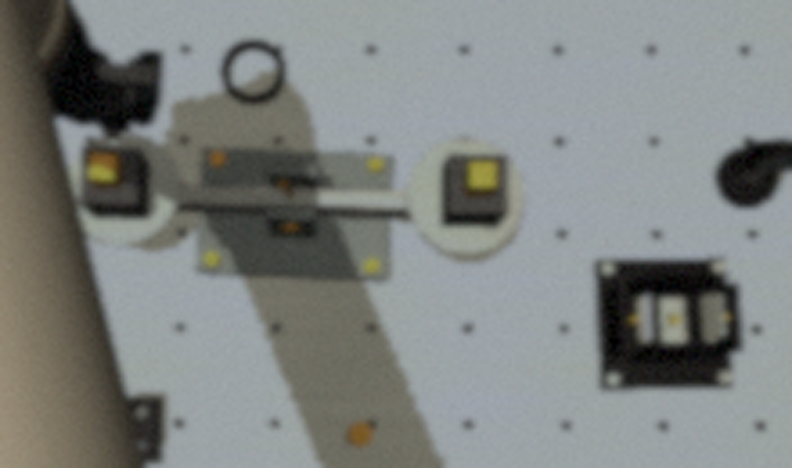

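Settled: left pan fully down, both weights upright. Grip-top corners in the zoom are (262,455), (386,455), (384,573), (262,573).

```bash
python3 - <<'E'
from h import *
w=env.read_camera("wrist");o=env.get_obs()
f=lambda p,s,x,y:((p[0]+.5)/s-.5+x,(p[1]+.5)/s-.5+y)
C=[f(p,6,270,110) for p in [(262,455),(386,455),(384,573),(262,573)]]
for z in (.155,.1675,.18):
    Q=np.array([onz(w,c,z)[:2] for c in C]);print(z,Q.mean(0).round(4),[round(np.hypot(*(Q[i]-Q[(i+1)%4])),4) for i in range(4)])
Q=np.array([onz(w,c,.0825+.055)[:2] for c in [f(p,6,270,110) for p in [(198,330),(453,330),(448,576),(198,576)]]]);print(Q.mean(0),Q)
print(o["position"],o["tcp_rot"],proj(w,[o["position"]]))
E
```

```text
0.155 [0.5954 0.11  ] [np.float64(0.0183), np.float64(0.0185), np.float64(0.0184), np.float64(0.0185)]
0.1675 [0.5914 0.1101] [np.float64(0.0174), np.float64(0.0176), np.float64(0.0175), np.float64(0.0176)]
0.18 [0.5874 0.1103] [np.float64(0.0166), np.float64(0.0167), np.float64(0.0166), np.float64(0.0167)]
[0.59130769 0.11013499] [[0.57088692 0.09111823]
 [0.57159344 0.13030878]
 [0.6117345  0.1296233 ]
 [0.6110159  0.08948965]]
[0.59271632 0.11084041 0.27832197] [2.74160257e-02 3.14146207e+00 3.34989410e-05] [[324.12990979 263.16885054]]
```

```bash
python3 -m pendant '[[[60,-0.001,-0.001,-0.05,0,0,0],[60,-0.001,-0.001,-0.09,0,0,0],[60,-0.001,-0.001,-0.12,0,0,0],[60,-0.001,-0.001,-0.131,0,0,0],[60,-0.001,-0.001,-0.131,0,0,0],[0,-0.001,-0.001,-0.131,0,0,0],[0,-0.001,-0.001,-0.131,0,0,0],[0,-0.001,-0.001,-0.131,0,0,0],[0,-0.001,-0.001,-0.131,0,0,0]]]'
```

```text
time_s: 18.95
position: [0.5928, 0.1101, 0.1489]
tcp_rot: [0.028, 3.139, 0.001]
contact_force: [-1.4, 0.2, 6.4]
width: 0.0165
```

```bash
python3 -m pendant '[[[0,0,0,0.02,0,0,0],[0,0,0,0.07,0,0,0],[0,0,0,0.12,0,0,0],[0,0,-0.01,0.16,0,0,0],[0,0,-0.06,0.18,0,0,0],[0,0,-0.11,0.18,0,0,0],[0,0,-0.16,0.18,0,0,0],[0,0,-0.21,0.18,0,0,0],[0,0,-0.27,0.18,0,0,0],[0,0,-0.33,0.18,0,0,0],[0,0,-0.38,0.18,0,0,1],[0,0.007,-0.413,0.18,0,0,2]]]'
python3 -m pendant '[[[0,0,0,0,0,0,0],[0,0,0,0,0,0,0],[0,0,0,0,0,0,0],[0,0,0,0,0,0,0]]]'
python3 - <<'E'
from h import *
import pickle
w=env.read_camera("wrist");o=env.get_obs();pickle.dump((w,o),open("c.pkl","wb"))
s=env.read_camera("side");crop(s,"s12.png",200,40,440,290,2.4)
cv2.imwrite("pics/w12.png",w["img"][:,:,::-1]);print(o["contact_force"],o["position"],o["tcp_rot"])
E
```

```text
time_s: 20.45
position: [0.5967, -0.3069, 0.3262]
tcp_rot: [0.022, -3.139, 0.001]
contact_force: [0.3, 1.0, -2.9]
width: 0.0164
time_s: 20.95
position: [0.599, -0.3018, 0.3275]
tcp_rot: [-0.03, 3.141, 0.0]
contact_force: [-0.4, -0.0, -3.6]
width: 0.0166
[-0.40455439 -0.11241766 -4.11950888] [ 0.59894352 -0.30210364  0.32757682] [-2.97905399e-02  3.14120171e+00  1.14925567e-04]
```

View pics/w12.png

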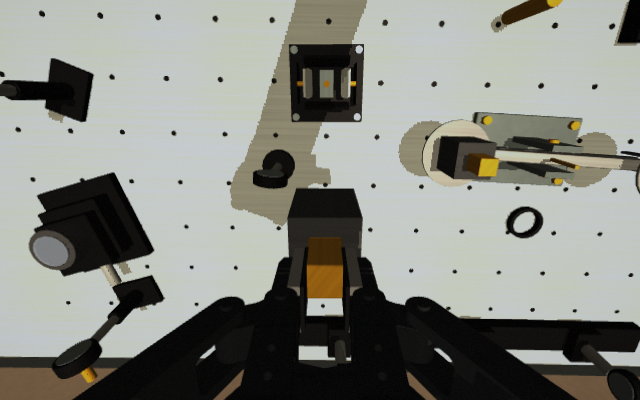

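View pics/s12.png

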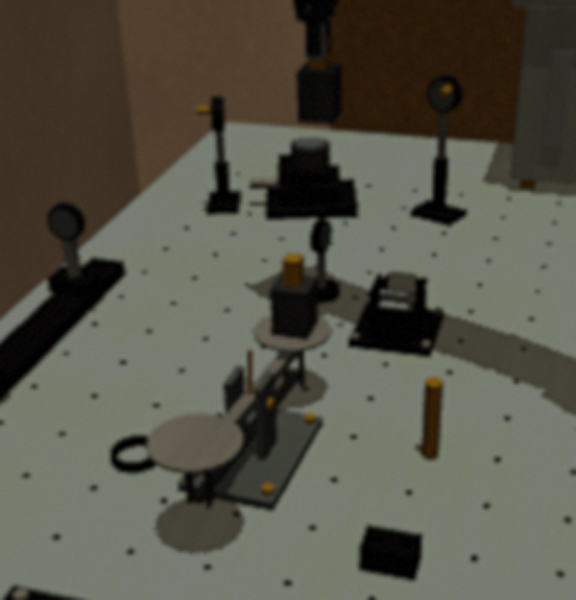

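The cradle is at (326,83), square in the view, with screws at about (294,49), (360,49), (357,117) and (296,117). Weight 1 still stands on its lowered pan.

```bash
python3 - <<'E'
from h import *
import pickle
w,o=pickle.load(open("c.pkl","rb"))
crop(w,"w12z.png",280,35,375,130,6)
B=cv2.resize(w["img"],None,fx=U,fy=U,interpolation=cv2.INTER_CUBIC).min(2)
S=[]
for cx,cy in [(294,49),(360,49),(357,117),(296,117)]:
    x0,y0=cx-5,cy-5;g=B[y0*U:(cy+6)*U,x0*U:(cx+6)*U]
    _,m=cv2.threshold(g,0,255,cv2.THRESH_OTSU)
    n,l,st,ce=cv2.connectedComponentsWithStats(m)
    i=min(range(1,n),key=lambda i:np.hypot(*(ce[i]-g.shape[0]/2)));print(st[i],ce[i])
    S.append(toU(ce[i])+[x0,y0])
print(np.round(S,1))
Q=np.array([onz(w,c,.012)[:2] for c in S]);print(Q.round(4),Q.mean(0).round(4))
for i in range(4):
    d=Q[(i+1)%4]-Q[i];print(np.hypot(*d),np.degrees(np.arctan2(d[1],d[0]))%90)
for v in (100,): print([ (n,c,onz(w,c,.03).round(4)) for n,c in brass(w,(290,60,365,100))[0]])
R=cv2.Rodrigues(o["tcp_rot"])[0];print("tool y yaw",np.degrees(np.arctan2(-R[0,1],R[1,1])),R[:,2])
E
```

```text
[  4   6  31  34 784] [19.39795918 22.30867347]
[  2   5  30  33 755] [16.34039735 21.25298013]
[  7   4  28  30 653] [20.33996937 19.16385911]
[  7   5  28  30 646] [20.04179567 19.83591331]
[[293.5  49.2]
 [358.7  48.9]
 [356.7 116.4]
 [295.6 116.6]]
[[ 0.4604 -0.3455]
 [ 0.4585 -0.2589]
 [ 0.5451 -0.2571]
 [ 0.5469 -0.3437]] [ 0.5027 -0.3013]
0.08663134801038627 1.2646255123202366
0.0865888320822666 1.2351216224239812
0.08662009520531405 1.2153741773958302
0.08651436856456547 1.2425698063551067
[(np.int32(29), array([299.6,  82.9]), array([ 0.5026, -0.3364,  0.03  ])), (np.int32(31), array([326.3,  83.4]), array([ 0.5026, -0.3012,  0.03  ])), (np.int32(29), array([352.9,  83.4]), array([ 0.502 , -0.2661,  0.03  ]))]
tool y yaw 1.0867317598036597 [ 2.48975362e-04  7.55342260e-05 -9.99999966e-01]
```

View pics/w12z.png

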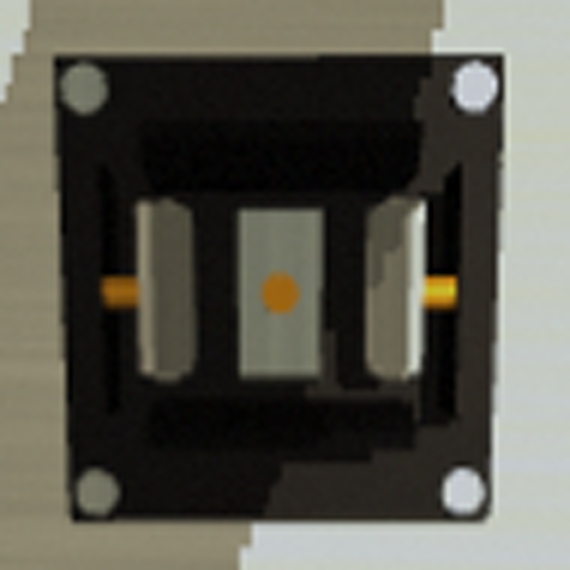

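Cradle centre is (0.5027, -0.3014), yaw 1.2°, and the tool is at 1.1°. Move above the mouth.

```bash
python3 -m pendant '[[[0,-0.04,0,0,0,0,0],[0,-0.08,0,-0.01,0,0,0],[0,-0.095,0,-0.05,0,0,0],[0,-0.095,0,-0.1,0,0,0],[0,-0.095,0,-0.14,0,0,0],[0,-0.095,0,-0.165,0,0,0],[0,-0.095,0,-0.175,0,0,0],[0,-0.095,0,-0.175,0,0,0],[0,-0.095,0,-0.175,0,0,0]]]'
python3 - <<'E'
from h import *
w=env.read_camera("wrist");o=env.get_obs()
s=env.read_camera("side");crop(s,"s13.png",300,100,420,220,5)
cv2.imwrite("pics/w13.png",w["img"][:,:,::-1]);print(o["contact_force"],o["position"],o["tcp_rot"])
E
```

```text
time_s: 22.18
position: [0.5048, -0.3036, 0.1538]
tcp_rot: [-0.028, 3.139, -0.002]
contact_force: [-0.2, -1.5, -2.8]
width: 0.0162
[ 0.40826882  1.37841313 -3.95239284] [ 0.50478949 -0.30368756  0.15389954] [-2.75428606e-02  3.13908056e+00 -2.31077693e-03]
```

View pics/w13.png

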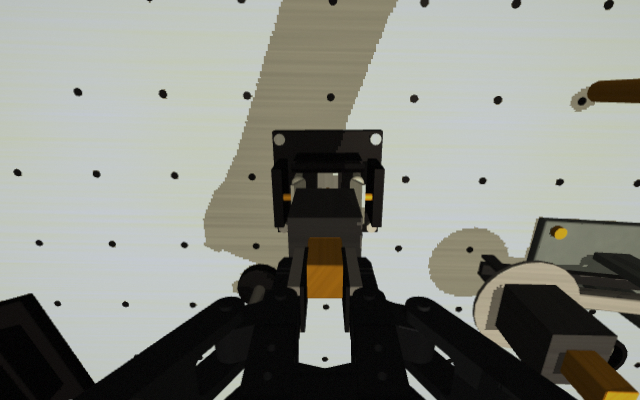

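View pics/s13.png

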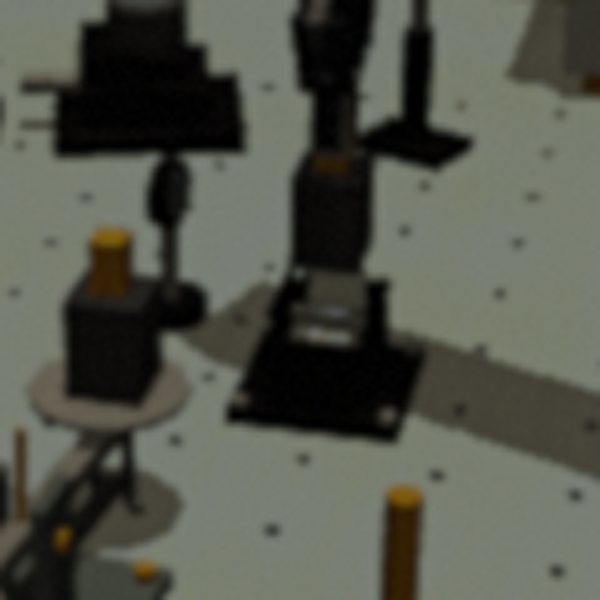

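The weight hangs just above the mouth, aligned. TCP y is 2 mm off to the -y side, so I'll correct that and start slowly down.

```bash
python3 -m pendant '[[[0,0,0.002,-0.004,0,0,0],[0,0,0.002,-0.008,0,0,0],[0,0,0.002,-0.012,0,0,0],[0,0,0.002,-0.015,0,0,0],[0,0,0.002,-0.018,0,0,0],[0,0,0.002,-0.02,0,0,0],[0,0,0.002,-0.02,0,0,0]]]'
```

```text
time_s: 23.15
position: [0.5036, -0.3011, 0.1321]
tcp_rot: [0.027, -3.141, -0.0]
contact_force: [-0.2, -0.2, -3.1]
width: 0.0167
```

```bash
python3 -m pendant '[[[0,0,0,-0.002,0,0,0],[0,0,0,-0.004,0,0,0],[0,0,0,-0.006,0,0,0],[0,0,0,-0.006,0,0,0]]]'
```

```text
time_s: 23.65
position: [0.5035, -0.301, 0.1261]
tcp_rot: [0.028, -3.141, -0.0]
contact_force: [0.8, -1.7, -3.2]
width: 0.0164
```

```bash
python3 -m pendant '[[[0,0,0,-0.001,0,0,0],[0,0,0,-0.002,0,0,0],[0,0,0,-0.003,0,0,0],[0,0,0,-0.004,0,0,0]]]'
```

```text
time_s: 24.15
position: [0.5037, -0.3011, 0.1223]
tcp_rot: [-0.028, 3.141, -0.0]
contact_force: [0.2, 0.1, -3.0]
width: 0.0162
```

```bash
python3 -m pendant '[[[0,0,0,-0.001,0,0,0],[0,0,0,-0.002,0,0,0],[0,0,0,-0.003,0,0,0]]]'
```

```text
time_s: 24.52
position: [0.5041, -0.3013, 0.12]
tcp_rot: [-0.028, 3.141, -0.001]
contact_force: [-2.8, 1.1, 5.5]
width: 0.0163
```

```bash
python3 -m pendant '[[[0,0,0,-0.001,0,0,0],[0,0,0,-0.002,0,0,0],[0,0,0,-0.003,0,0,0]]]'
```

```text
time_s: 24.9
position: [0.5048, -0.3018, 0.1186]
tcp_rot: [-0.028, 3.139, -0.003]
contact_force: [-3.0, 1.4, 12.3]
width: 0.0164
```

Entering the jaws (about 15 N push, as described). I'll continue in small steps.

```bash
python3 -m pendant '[[[0,0,0,-0.001,0,0,0],[0,0,0,-0.001,0,0,0]]]'
```

```text
time_s: 25.15
position: [0.5051, -0.302, 0.118]
tcp_rot: [-0.027, 3.139, -0.003]
contact_force: [-3.8, 1.2, 13.4]
width: 0.0164
```

```bash
python3 -m pendant '[[[0,0,0,-0.001,0,0,0],[0,0,0,-0.001,0,0,0]]]'
```

```text
time_s: 25.4
position: [0.5053, -0.3021, 0.1173]
tcp_rot: [-0.027, 3.138, -0.004]
contact_force: [-4.3, 1.4, 15.0]
width: 0.0165
```

```bash
python3 -m pendant '[[[0,0,0,-0.001,0,0,0],[0,0,0,-0.001,0,0,0]]]'
```

```text
time_s: 25.65
position: [0.5054, -0.3019, 0.1161]
tcp_rot: [-0.028, 3.138, -0.003]
contact_force: [-2.2, 1.9, 13.1]
width: 0.0168
```

```bash
python3 -m pendant '[[[0,0,0,-0.001,0,0,0],[0,0,0,-0.002,0,0,0],[0,0,0,-0.002,0,0,0]]]'
```

```text
time_s: 26.02
position: [0.5055, -0.3016, 0.1132]
tcp_rot: [-0.028, 3.138, -0.003]
contact_force: [-0.7, 1.0, 6.6]
width: 0.0165
```

```bash
python3 -m pendant '[[[0,0,0,-0.001,0,0,0],[0,0,0,-0.002,0,0,0],[0,0,0,-0.002,0,0,0]]]'
```

```text
time_s: 26.4
position: [0.5055, -0.3016, 0.111]
tcp_rot: [-0.028, 3.138, -0.002]
contact_force: [0.4, 0.9, 6.0]
width: 0.0163
```

```bash
python3 -m pendant '[[[0,0,0,-0.001,0,0,0],[0,0,0,-0.002,0,0,0],[0,0,0,-0.002,0,0,0]]]'
```

```text
time_s: 26.78
position: [0.5055, -0.3016, 0.109]
tcp_rot: [-0.028, 3.138, -0.002]
contact_force: [-0.4, 0.4, 5.7]
width: 0.0166
```

```bash
python3 -m pendant '[[[0,0,0,-0.001,0,0,0],[0,0,0,-0.002,0,0,0],[0,0,0,-0.003,0,0,0],[0,0,0,-0.003,0,0,0]]]'
```

```text
time_s: 27.28
position: [0.5055, -0.3016, 0.106]
tcp_rot: [-0.028, 3.138, -0.002]
contact_force: [-0.1, -0.1, 6.5]
width: 0.0166
```

```bash
python3 -m pendant '[[[0,0,0,-0.001,0,0,0],[0,0,0,-0.002,0,0,0],[0,0,0,-0.003,0,0,0],[0,0,0,-0.003,0,0,0]]]'
```

```text
time_s: 27.78
position: [0.5056, -0.3016, 0.1034]
tcp_rot: [-0.028, 3.138, -0.003]
contact_force: [-0.9, 0.9, 7.6]
width: 0.0164
```

```bash
python3 -m pendant '[[[0,0,0,-0.001,0,0,0],[0,0,0,-0.002,0,0,0],[0,0,0,-0.002,0,0,0]]]'
```

```text
time_s: 28.15
position: [0.5057, -0.3017, 0.1016]
tcp_rot: [-0.028, 3.138, -0.003]
contact_force: [-0.4, 1.7, 10.0]
width: 0.0165
```

```bash
python3 -m pendant '[[[0,0,0,-0.001,0,0,0],[0,0,0,-0.002,0,0,0],[0,0,0,-0.002,0,0,0]]]'
```

```text
time_s: 28.52
position: [0.5058, -0.3018, 0.1004]
tcp_rot: [-0.028, 3.138, -0.003]
contact_force: [-2.6, 2.3, 15.0]
width: 0.0165
```

```bash
python3 -m pendant '[[[0,0,0,-0.001,0,0,0],[0,0,0,-0.001,0,0,0]]]'; python3 - <<'E'
from h import *
w=env.read_camera("wrist");o=env.get_obs()
s=env.read_camera("side");crop(s,"s14.png",300,100,420,220,5)
cv2.imwrite("pics/w14.png",w["img"][:,:,::-1]);print(o["contact_force"],o["position"],o["tcp_rot"])
E
```

```text
time_s: 28.78
position: [0.5059, -0.3018, 0.1003]
tcp_rot: [-0.028, 3.137, -0.004]
contact_force: [-5.4, 4.4, 22.2]
width: 0.0165
[-4.36999334  3.25837844 21.18877511] [ 0.50591653 -0.30181192  0.10031897] [-0.02795635  3.13727699 -0.00361138]
```

View pics/w14.png

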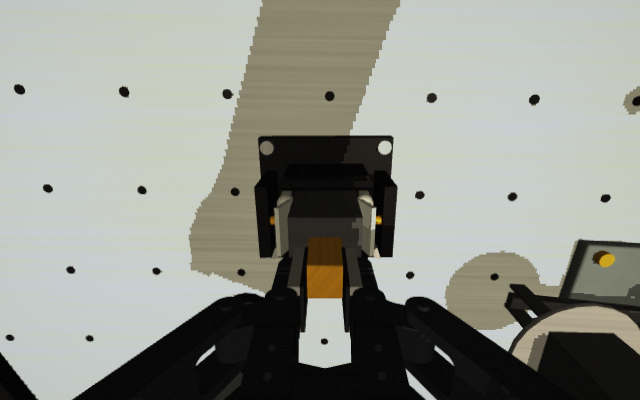

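View pics/s14.png

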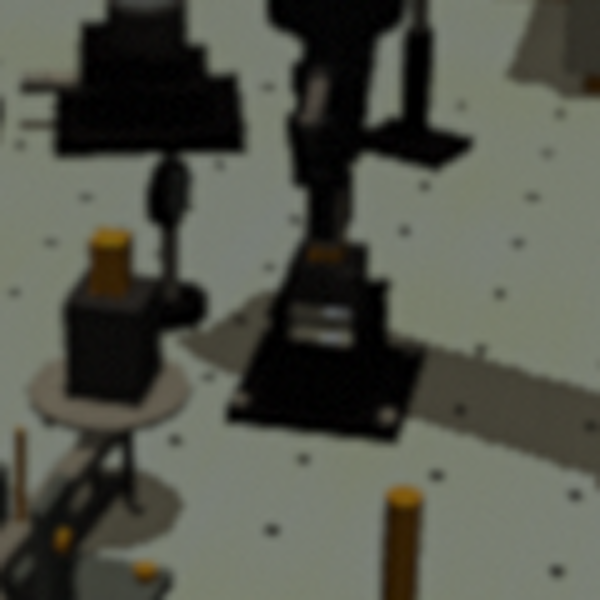

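Force jumped 7 N with no travel, so it's on the steel floor (bottom about 34 mm). Ease off and release.

```bash
python3 -m pendant '[[[0,0,0,0.001,0,0,0],[0,0,0,0.0015,0,0,0]]]'
python3 -m pendant '[[[30,0,0,0.0015,0,0,0],[60,0,0,0.0015,0,0,0],[60,0,0,0.0015,0,0,0],[60,0,0,0.0015,0,0,0],[60,0,0,0.02,0,0,0],[60,0,0,0.07,0,0,0],[60,0,0,0.12,0,0,0],[60,0,0,0.16,0,0,0],[60,0,0,0.16,0,0,0],[60,0,0,0.16,0,0,0]]]'
python3 - <<'E'
from h import *
w=env.read_camera("wrist");o=env.get_obs()
s=env.read_camera("side");crop(s,"s15.png",290,100,410,220,5);t=env.read_camera("top");crop(t,"t15.png",240,120,460,250,3.6)
crop(w,"w15.png",220,90,420,230,4);print(o["contact_force"],o["position"],o["tcp_rot"])
for z in (.119,):
  for v in (100,140): print(griptop(w,(290,120,360,230),z,v))
E
```

```text
time_s: 29.12
position: [0.5057, -0.3018, 0.1004]
tcp_rot: [-0.028, 3.138, -0.003]
contact_force: [-0.1, 0.5, 8.0]
width: 0.0163
time_s: 30.38
position: [0.5035, -0.301, 0.2583]
tcp_rot: [-0.027, 3.141, -0.0]
contact_force: [-0.2, -0.9, 0.7]
width: 0.0514
[0.24481308 0.84536881 0.48837769] [ 0.50300168 -0.3007951   0.2572863 ] [ 2.74353394e-02 -3.14025086e+00 -1.03714007e-03]
(array([ 504.2, -301.4]), array([17.4, 17.9]), 1.0)
(array([ 506.4, -296.5]), array([10.8, 20.7]), 55.7)
```

View pics/w15.png

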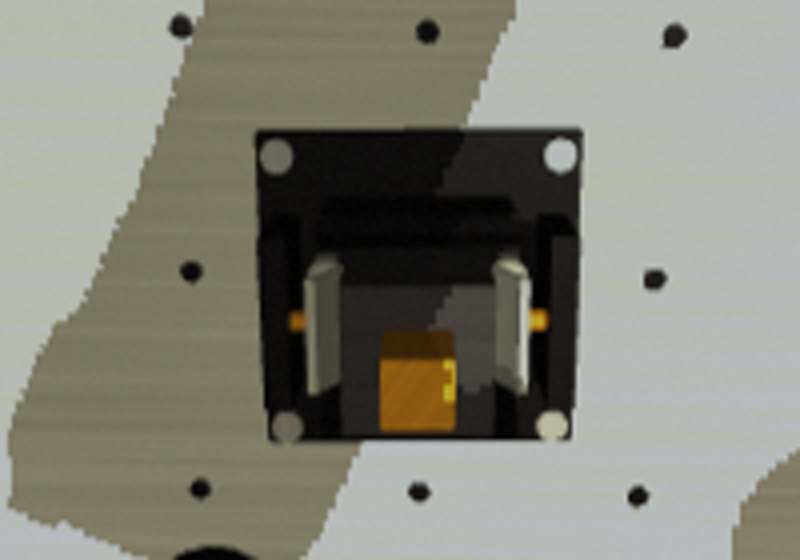

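View pics/s15.png

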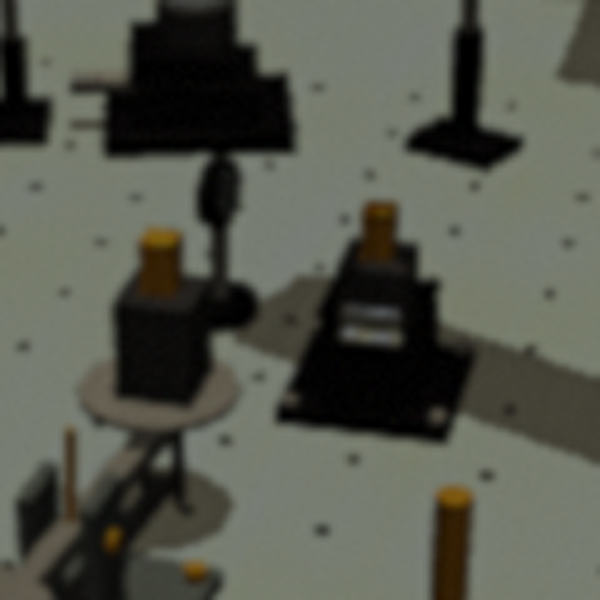

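View pics/t15.png

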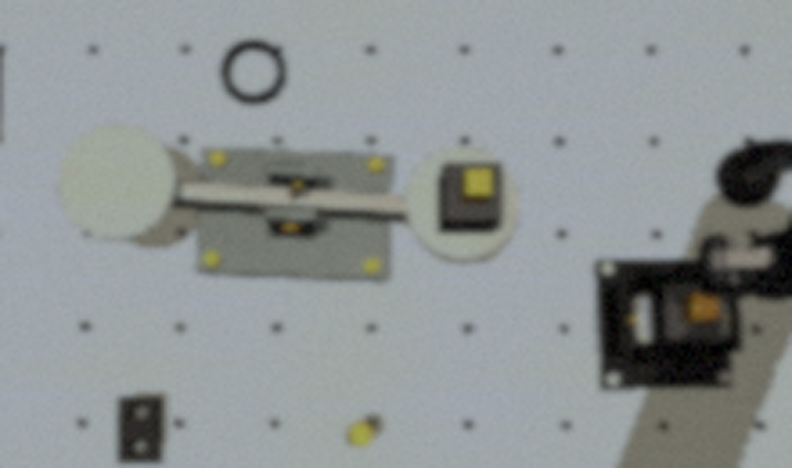

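The heavy weight is upright at (0.504, -0.301), yaw 1°, and weight 1 is still on its lowered pan. To make sure that opening the fingers did not pull it up, I'll press gently on top of the grip with closed fingers.

```bash
python3 -m pendant '[[[0,0.001,0,0,0,0,0],[0,0.001,0,-0.04,0,0,0],[0,0.001,0,-0.08,0,0,0],[0,0.001,0,-0.11,0,0,0],[0,0.001,0,-0.125,0,0,0],[0,0.001,0,-0.13,0,0,0],[0,0.001,0,-0.13,0,0,0]]]'
```

```text
time_s: 31.4
position: [0.5052, -0.3014, 0.1283]
tcp_rot: [-0.028, 3.141, -0.001]
contact_force: [-0.3, 0.4, 0.6]
width: -0.0002
```

```bash
python3 -m pendant '[[[0,0,0,-0.001,0,0,0],[0,0,0,-0.002,0,0,0],[0,0,0,-0.003,0,0,0],[0,0,0,-0.003,0,0,0]]]'
```

```text
time_s: 31.9
position: [0.5047, -0.3012, 0.1249]
tcp_rot: [-0.027, 3.141, -0.0]
contact_force: [-0.0, 1.2, 0.1]
width: 0.0001
```

```bash
python3 -m pendant '[[[0,0,0,-0.001,0,0,0],[0,0,0,-0.002,0,0,0],[0,0,0,-0.002,0,0,0]]]'
```

```text
time_s: 32.28
position: [0.5046, -0.3011, 0.1226]
tcp_rot: [0.028, -3.141, -0.0]
contact_force: [0.1, -0.6, 0.9]
width: 0.0002
```

```bash
python3 -m pendant '[[[0,0,0,-0.001,0,0,0],[0,0,0,-0.002,0,0,0],[0,0,0,-0.002,0,0,0]]]'
```

```text
time_s: 32.65
position: [0.5046, -0.3011, 0.1207]
tcp_rot: [0.027, -3.141, -0.0]
contact_force: [0.9, -0.1, -0.3]
width: 0.0001
```

```bash
python3 -m pendant '[[[0,0,0,-0.001,0,0,0],[0,0,0,-0.002,0,0,0],[0,0,0,-0.002,0,0,0]]]'
```

```text
time_s: 33.02
position: [0.5049, -0.3011, 0.119]
tcp_rot: [-0.028, 3.141, -0.0]
contact_force: [-1.6, 0.0, 2.1]
width: 0.0
```

```bash
python3 -m pendant '[[[0,0,0,-0.001,0,0,0],[0,0,0,-0.0015,0,0,0],[0,0,0,-0.0015,0,0,0]]]'
```

```text
time_s: 33.4
position: [0.5052, -0.3014, 0.1189]
tcp_rot: [-0.027, 3.14, -0.001]
contact_force: [-3.0, 1.6, 11.4]
width: 0.0003
```

Contact came at z = 0.119, exactly the seated height, and it stayed rigid at 11 N, so it is fully home. Retract and do a final check.

```bash
python3 -m pendant '[[[0,0,0,0.004,0,0,0],[0,0,0,0.03,0,0,0],[0,0,0,0.08,0,0,0],[0,0,0,0.13,0,0,0],[0,0,0,0.16,0,0,0],[0,0,0,0.16,0,0,0],[0,0,0,0.16,0,0,0],[0,0,0,0.16,0,0,0]]]'
python3 - <<'E'
from h import *
s=env.read_camera("side");crop(s,"s16.png",200,60,440,290,2.4)
E
```

```text
time_s: 34.4
position: [0.5038, -0.3007, 0.2755]
tcp_rot: [0.027, -3.139, -0.003]
contact_force: [0.8, 0.6, -0.1]
width: 0.0
```

View pics/s16.png

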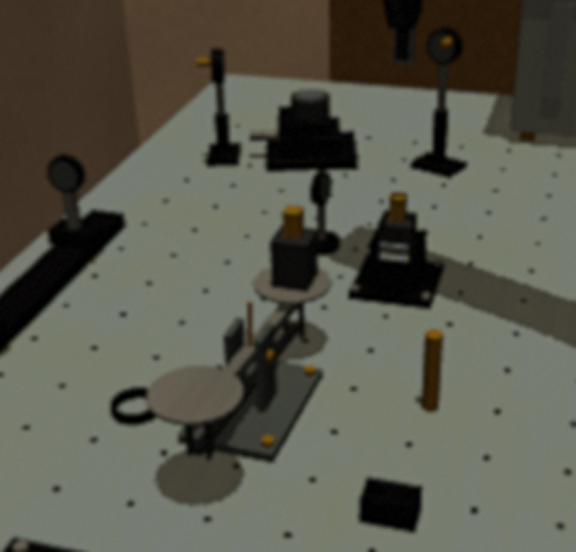

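The final side view shows the heavy weight upright in the cradle at (398,225), the lighter one upright on the right pan at (293,255), and nothing else moved.

```bash
python3 -c "
from station import env
print(env.finish_job(),env.get_obs()['time_s'])"
```

```text
the job is handed in; nothing more can be done
the job is handed in; nothing more can be done
```

I weighed both counterweights and seated the heavier one in the cradle. The lighter one is still on the right pan, and I handed the job in at about 34 s of the 72 s allowed. `env.finish_job()` gives no verdict, so the result below rests on my own checks.

- **Weighing:** With one weight on each pan and both let go, the beam settled with the left pan fully down. The weight on the left was the heavier one. This agrees with the lifting forces, about 3.3 N for it against about 2.7 N for the other.
- **Seating:** I pressed the heavier weight down until the force rose 7 N with no further travel, so it was on the depth stop, about 34 mm above the cradle's origin. The wrist reading peaked at 22 N, or about 25–26 N of push once the weight it carries is added. That is right at the cradle's 25 N pressing limit and may be slightly over it. On the failure rule, adding the jaws' squeeze of about 20 N to that push puts the total near the 45 N contact limit. I could not measure that total directly.
- **Last checks:**
  - After release I pressed lightly on the grip. It stayed rigid at 11 N, at z = 0.119, the expected seated height. The touch pin itself could not be seen with the block in place.
  - The block is about 1.5 mm from the cradle's centre and within about 0.3° of its angle.
  - In the last picture the lighter weight is upright on the right pan and nothing else looks moved. I did not measure the bystanders' positions.

None of the checks failed. The separate camera measurements differed by up to about 2 mm, in line with the stated calibration.

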